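# Sort salvaged electrical parts into the colour-coded trays

### The job

Sort the five loose parts into the trays, one part to a bay, well inside it: the blue and the oval white capacitor standing upright in the two bays of the green tray, the red and the black banana plug lying flat in the two bays of the blue tray, and the beige power resistor lying flat on its flange in either bay of the white tray. Do not tip a capacitor over on the way, and leave the roll of tape and the multimeter where they are.

Things in the scene. Friction and masses are not known exactly. Their poses are not given: they have to be found in the camera images.
- capacitor_blue: blue round electrolytic capacitor, standing upright, loose, diameter 35, 62 mm tall with its two terminals on top (the blue can is 56 mm tall); grip it across the can; about 90 g. Origin: centre of the underside; z up along its axis
- capacitor_oval: whitish motor capacitor with oval cross-section, standing upright, loose, 28 (its x) x 46 (its y) mm, 91 mm tall with the two brass tags on top (the can is 82 mm tall); grip it across the 28 mm (along its x); about 110 g. Origin: centre of the underside; z up along its axis
- plug_red: red banana plug lying flat on the bench, loose, 53 mm long (its y), 12 mm wide and high, 12 g; the coloured handle is at +y, the bare metal pin at -y. Grip the handle across its width (along x) at about y = +8 mm; the solid part to grip is only 8 mm wide and 10 mm high, from y = -8 to +24 mm. Origin: centre of its length, on the underside; z up
- plug_black: black banana plug lying flat, otherwise exactly like the red one: 53 mm long (its y), handle at +y, pin at -y, grip across x at about y = +8 mm, solid part 8 mm wide and 10 mm high from y = -8 to +24 mm. Origin: centre of its length, on the underside; z up
- resistor: beige ribbed power resistor lying flat on its mounting flange, loose, 66 mm long (its y) over the wire ends, flange 28 x 50 mm and 3 mm thick, ribbed body 18 mm wide (its x), 40 mm long, from 3 to 16 mm high; grip the body across the 18 mm (along x); 35 g. Origin: centre of the underside; z up
- tray_green: green plastic sorting tray, fixed to the bench, 88 (its x) x 172 (its y) x 22 mm high, open on top, walls and floor 4 mm thick; a small finger lip sticks out 9.5 mm at each end. A 4 mm divider across its middle, as high as the walls, makes two bays, each 80 x 80 mm inside and centred at y = +42 and y = -42 mm in the tray's frame. Origin: centre of the underside, on the bench top (z = 0); the bay floors are 4 mm above it; z up. For the capacitors
- tray_blue: blue plastic sorting tray, fixed to the bench, 88 (its x) x 172 (its y) x 22 mm high, open on top, walls and floor 4 mm thick; a small finger lip sticks out 9.5 mm at each end. A 4 mm divider across its middle, as high as the walls, makes two bays, each 80 x 80 mm inside and centred at y = +42 and y = -42 mm in the tray's frame. Origin: centre of the underside, on the bench top (z = 0); the bay floors are 4 mm above it; z up. For the banana plugs
- tray_white: white plastic sorting tray, fixed to the bench, 88 (its x) x 172 (its y) x 22 mm high, open on top, walls and floor 4 mm thick; a small finger lip sticks out 9.5 mm at each end. A 4 mm divider across its middle, as high as the walls, makes two bays, each 80 x 80 mm inside and centred at y = +42 and y = -42 mm in the tray's frame. Origin: centre of the underside, on the bench top (z = 0); the bay floors are 4 mm above it; z up. For the resistor (one bay stays empty)
- tape_roll: roll of black tape lying flat among the parts, loose, diameter 55, 19 mm high; a bystander, to be left alone. Origin: centre of the underside; z up
- multimeter: yellow and black multimeter lying flat to the left of the trays, loose, 138 (its x) x 68 (its y) x 39 mm; a bystander, to be left alone. Origin: centre of the underside; z up
Not all that is in view belongs to the job. What is shaped like the capacitor_blue but brown or turquoise is not meant.

How it is judged:
At the end, for the whole second after the job is handed in: Capacitors in the green tray's two bays, plugs in the blue tray's two bays, resistor in a bay of the white tray: each origin within 30 mm of its bay's centre along the tray's x and y and at most 10 mm above the tray's underside, tilted less than 0.15 rad, released and at rest (((x of capacitor_blue in the frame of tray_green between -0.03 and 0.03 m and y of capacitor_blue in the frame of tray_green between 0.012 and 0.072 m and z of capacitor_blue in the frame of tray_green between -0.002 and 0.01 m and x of capacitor_oval in the frame of tray_green between -0.03 and 0.03 m and y of capacitor_oval in the frame of tray_green between -0.072 and -0.012 m and z of capacitor_oval in the frame of tray_green between -0.002 and 0.01 m) or (x of capacitor_blue in the frame of tray_green between -0.03 and 0.03 m and y of capacitor_blue in the frame of tray_green between -0.072 and -0.012 m and z of capacitor_blue in the frame of tray_green between -0.002 and 0.01 m and x of capacitor_oval in the frame of tray_green between -0.03 and 0.03 m and y of capacitor_oval in the frame of tray_green between 0.012 and 0.072 m and z of capacitor_oval in the frame of tray_green between -0.002 and 0.01 m)) and ((x of plug_red in the frame of tray_blue between -0.03 and 0.03 m and y of plug_red in the frame of tray_blue between 0.012 and 0.072 m and z of plug_red in the frame of tray_blue between -0.002 and 0.01 m and x of plug_black in the frame of tray_blue between -0.03 and 0.03 m and y of plug_black in the frame of tray_blue between -0.072 and -0.012 m and z of plug_black in the frame of tray_blue between -0.002 and 0.01 m) or (x of plug_red in the frame of tray_blue between -0.03 and 0.03 m and y of plug_red in the frame of tray_blue between -0.072 and -0.012 m and z of plug_red in the frame of tray_blue between -0.002 and 0.01 m and x of plug_black in the frame of tray_blue between -0.03 and 0.03 m and y of plug_black in the frame of tray_blue between 0.012 and 0.072 m and z of plug_black in the frame of tray_blue between -0.002 and 0.01 m)) and ((x of resistor in the frame of tray_white between -0.03 and 0.03 m and y of resistor in the frame of tray_white between 0.012 and 0.072 m and z of resistor in the frame of tray_white between -0.002 and 0.01 m) or (x of resistor in the frame of tray_white between -0.03 and 0.03 m and y of resistor in the frame of tray_white between -0.072 and -0.012 m and z of resistor in the frame of tray_white between -0.002 and 0.01 m)) and angle between each of capacitor_blue, capacitor_oval, plug_red, plug_black, resistor's own z axis and vertical below 0.15 rad and linear speed of each of capacitor_blue, capacitor_oval, plug_red, plug_black, resistor below 0.02 m/s and angular speed of each of capacitor_blue, capacitor_oval, plug_red, plug_black, resistor below 0.2 rad/s and contact force between each of capacitor_blue, capacitor_oval, plug_red, plug_black, resistor and the fingers below 0.1 N); the robot touches nothing.
It fails at once if the roll of tape is moved by more than 20 mm or tipped (distance of tape_roll from where it was at the start of the episode above 0.02 m or angle between tape_roll's own z axis and vertical above 0.3 rad).
It fails at once if the multimeter is moved by more than 20 mm or tipped (distance of multimeter from where it was at the start of the episode above 0.02 m or angle between multimeter's own z axis and vertical above 0.3 rad).
It fails at once if a capacitor is tipped over (more than 0.8 rad from upright) (angle between any of capacitor_blue, capacitor_oval's own z axis and vertical above 0.8 rad).
It also fails if it takes over 125 s, if anything falls off the work surface, if the arm or the gripper's body presses on something with over 40 N, if the wrist force passes 120 N, or if a joint passes its speed limit or range.

### The arm

A 7-joint arm with a two-finger parallel gripper is mounted at the origin on a cart in front of the work surface, level with it; the furniture and walls round the work are solid. World frame = base frame: x ahead of the robot, y to its left, z up, the work surface at z = 0. Lengths are in m, angles in rad, forces in N, time in s.
With the tool pointing down it reaches from about 0.425 to 0.975 m from the base axis. Payload 16.7 kg.
Tool frame: the origin (TCP) lies on the centre line of the jaws, within the pads' length; the fingertips stand 11 mm ahead of it and the grasp point (between the pads) lies 8 mm behind it; z points along the fingers, y is the line along which they close (so a half turn about z gives the same grasp; the last joint's range is limited). The gripper opens to 85 mm and grips with 20 to 120 N. Pads are 22 mm wide; open, the fingers measure 114 mm over their backs; the gripper's body (76 mm by 85 mm) begins 54 mm behind the grasp point. The pads swing forward as they close: fully open they stand 13 mm farther back than shut.
Start: joints at [1.117, 0.426, 0.074, 1.606, -0.034, 1.111, -0.067], TCP at [0.203, -0.644, 0.204] pointing down, gripper open.
Joint ranges: [-2.85, 2.85], [-0.5, 2.14], [-1.23, 1.37], [0.21, 2.46], [-1.02, 4.16], [0.16, 2.05], [-2.73, 2.73]. Speed limits (rad/s): [1.89, 1.89, 2.39, 2.39, 3.01, 3.01, 3.01].

### API

Orientations are given as [roll, pitch, yaw] about the fixed x, y, z axes, in that order (R = Rz(yaw) Ry(pitch) Rx(roll)).
In Python, from station import * gives the robot as it stands. The module is installed in compiled form; this text tells all that it offers.
- The arm moves only by the tool step_arm, never from a script. Its argument "targets" is a list of rows, each a list of 3 entries, a list of its own where there are three numbers: the shift along the tool's x, y, z in units of 40 mm (1.0 is 40 mm), then the turn, a rotation vector about the tool's x, y, z in units of 8 degrees (1.0 is 8 degrees), then the closure, from -1 (fully open) to 1 (shut), so that 0 is half open. A call has exactly 5 rows; each row is the pose to reach, as a shift and turn from the pose commanded when the call began, along the tool's axes at that moment; what a row does not reach only later rows make up. A row lasts 1/10 s, in which the tool goes at most 50 mm and 8.59 degrees, less where a joint would pass 70% of its speed; a pose out of reach is approached as far as the arm can. A call with a gripper value outside its range is refused whole. The fingers move at their own pace and stop on an object; "grip_force" is the grip in N (left out, the last holds). Time passes only in rows, so rows that repeat a pose let the fingers close, or fill a call up. It gives the time, the measured TCP pose, the force, the opening and the grip force at its end, in the units of the state.
- get_state(): the state, without advancing time (a new reading comes with each control period).
- snapshot(name): name is "side" or "top"; returns a dict with "frame" (384x512x3 uint8, blue, green, red), "camera_matrix" (3x3 intrinsics, pixels), "k1" (the pictures are not rectified: a ray, as slopes to the right and down, at radius r is drawn at 1 + k1 r^2 times it, then the intrinsics apply), "R" (3x3) and "t" (3): a world point X has camera coordinates R X + t. Camera axes: x right, y down, z forward; pixel columns grow to the right and rows downward; lengths in m; the calibration is good to about 2 mm. A picture is of the moment at which its call begins. There is no depth.
- hand_in(): hands the job in; it is judged then, once.
Trained networks look in a picture, given as the dict that the camera call returned (one of the last four; its "shot" number tells which), for a name from the list of things; names that differ only in an ending like _2 or _b are one class to them, and where a whole thing is asked for, a point or a joint stands for the part that bears it (a point fixed in the world has none). Each returns a list of dicts, best first, with "p" (0 to 1); they miss things now and then, are a little off and sometimes report something else, mostly with a low value. They report only what shows in the picture. A call takes as long as a camera call. They do not tell look-alikes from the thing itself.
- cut_out(picture, thing): "mask" (384x512 bool, what is visible of it) and "position" ([row, column] as shares, 0 to 1, of the picture: columns of its width, rows of its height, amid what is visible of it).
- mark_of(picture, thing): "position" ([row, column] as shares, 0 to 1, of the picture: columns of its width, rows of its height: a listed point, or the origin of a listed thing).
The state is a dict: "time_s": time; "joint_positions": joint angles; "joint_vel": joint speeds; "joint_efforts": joint torques, N m; "tcp_pos": TCP position; "eef_rot": TCP orientation; "ft_force": force on the tool from outside, world axes, zero at the start; "wrist_torque": the same for the moment, N m; "finger_gap": finger opening in m; "finger_force": force on a finger pad.
Only numpy, scipy, OpenCV 4.12 (cv2) and the standard library are available. Lean on these libraries where they do the work, as an engineer would, in place of code of your own. Each camera call takes 0.05 s, during which the arm holds its last target. There are 200 camera calls.

## Working session

There is one attempt and no reset: what is moved stays moved. The work goes in short steps, Python scripts to look and compute and a tool call to move; the robot and the scene stay as the last step left them, time stands still between calls to the robot, and variables do not carry over. Pictures are saved under pics/ and viewed, at most 14 in all, crops included, and the job is handed in when it is done.

Besides the shell and the picture viewer there is one more tool, called after ">>>" by a JSON object that holds its "op" and its "data", one argument or row to a line. step_arm: Moves the arm, as the interface text tells. Its arguments: {"type":"object","properties":{"targets":{"type":"array","items":{"type":"array"}},"grip_force":{"type":"number"}},"required":["targets"]}

```bash
mkdir -p pics
python3 - <<'E'
from station import *
import cv2
s=get_state();print(s['tcp_pos'],s['eef_rot'],s['finger_gap'],s['time_s'])
for n in('top','side'):
    p=snapshot(n);cv2.imwrite(f'pics/{n}0.png',p['frame']);print(n,p['camera_matrix'],p['k1'],p['R'],p['t'])
E
```

```text
[ 0.20240357 -0.64346627  0.20311872] [-3.14032448e+00  1.04369041e-04  3.04765501e-01] 0.08543917188860084 0.0
top [[426.14814884   0.         250.03479879]
 [  0.         426.14814884 195.157378  ]
 [  0.           0.           1.        ]] -0.05879267097336559 [[ 0.00121536 -0.99991553  0.01294027]
 [-0.98513224 -0.00342025 -0.17176368]
 [ 0.17179343 -0.01253912 -0.98505319]] [0.08659178 0.52112447 1.28686522]
side [[495.4181846    0.         262.09154869]
 [  0.         495.4181846  185.60718222]
 [  0.           0.           1.        ]] 0.05575471825447738 [[ 0.98533273 -0.16944767  0.02017165]
 [-0.07557833 -0.53932712 -0.8386979 ]
 [ 0.15299452  0.82487196 -0.54422324]] [-0.48413497  0.12928899  1.38025147]
```

View pics/top0.png

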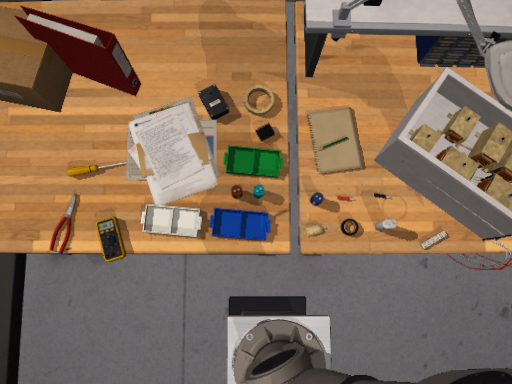

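View pics/side0.png

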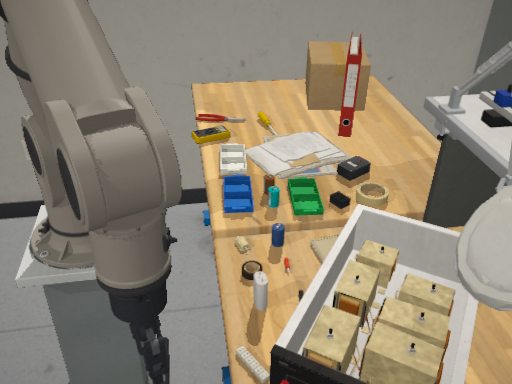

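The top view shows blue can candidates at (316,199) blue, (237,190) brown and (259,190) turquoise; I take the blue one. For the resistor, the beige part is at (315,230) and a white strip at (434,240); I take the beige one. The red plug is at (345,198), the black plug at (382,196), the oval capacitor at (386,225) and the tape at (350,227).

```bash
cat > h.py <<'E'
from station import *
import cv2, numpy as np
def und(p,uv):
    K=p['camera_matrix'];d=np.array([p['k1'],0,0,0,0.])
    return cv2.undistortPoints(np.array(uv,float).reshape(-1,1,2),K,d).reshape(-1,2)
def ray(p,uv,z):
    "pixels (u,v) -> world xy at height z"
    n=und(p,uv);R,t=p['R'],p['t'];c=-R.T@t
    D=np.c_[n,np.ones(len(n))]@R
    return (c+D*((z-c[2])/D[:,2])[:,None])[:,:2]
def proj(p,X):
    return cv2.projectPoints(np.array(X,float).reshape(-1,3),cv2.Rodrigues(p['R'])[0],p['t'],p['camera_matrix'],np.array([p['k1'],0,0,0,0.]))[0].reshape(-1,2)
def px(pos): return [pos[1]*512,pos[0]*384]
def yawpca(p,mask,z):
    v,u=np.nonzero(mask);w=ray(p,np.c_[u+0.,v],z);m=w.mean(0)
    (a,_,(b)),=[(0,0,0)] if 0 else [(0,0,0)]
    e,V=np.linalg.eigh(np.cov((w-m).T));d=V[:,1]
    rect=cv2.minAreaRect((w*1000).astype(np.float32))
    return m,np.arctan2(d[1],d[0]),2*np.sqrt(3*e),rect
E
sed -i '/(a,_,(b))/d' h.py
python3 - <<'E'
from h import *
H=dict(capacitor_blue=.03,capacitor_oval=.04,plug_red=.006,plug_black=.006,resistor=.008,tray_green=.015,tray_blue=.015,tray_white=.015,tape_roll=.01,multimeter=.02)
for n in('top','side'):
    p=snapshot(n)
    for k,z in H.items():
        for r in mark_of(p,k)[:3]:
            if r['p']>.2: print(n,k,'mark',round(r['p'],2),np.round(px(r['position']),1),ray(p,[px(r['position'])],0)[0].round(4))
        for c in cut_out(p,k)[:3]:
            if c['p']<.2: continue
            m,y,l,rc=yawpca(p,c['mask'],z)
            print('   cut',round(c['p'],2),c['mask'].sum(),np.round(px(c['position']),1),m.round(4),'long-axis yaw',round(y,3),(l*1000).round(),np.round(rc[1]),round(rc[2]))
    if n=='top':
        f=p['frame'][170:260,290:460];cv2.imwrite('pics/c1.png',cv2.resize(f,None,fx=4.7,fy=4.7,interpolation=cv2.INTER_CUBIC))
E
```

```text
top capacitor_blue mark 0.66 [315.  199.5] [ 0.5152 -0.1229]
top capacitor_blue mark 0.64 [237.1 193.7] [0.5334 0.129 ]
top capacitor_blue mark 0.5 [259.1 189.8] [0.5464 0.0578]
   cut 0.65 128 [260.8 191. ] [0.537  0.0597] long-axis yaw 3.009 [31. 40.] [32. 45.] 90
   cut 0.6 1631 [169.  220.4] [0.4419 0.3334] long-axis yaw 1.48 [ 87. 181.] [191.  90.] 85
   cut 0.46 131 [237.8 194.1] [0.5338 0.1291] long-axis yaw -3.12 [32. 40.] [42. 32.] 0
top capacitor_oval mark 0.46 [378.3 225.9] [ 0.4296 -0.3261]
   cut 0.7 176 [383.9 224.1] [ 0.4305 -0.3372] long-axis yaw 1.779 [27. 63.] [29. 69.] 9
top plug_red mark 0.54 [312.3 199.7] [ 0.5144 -0.1143]
top plug_red mark 0.46 [344.1 198.5] [ 0.5188 -0.2181]
   cut 0.59 56 [343.5 197.9] [ 0.5196 -0.2149] long-axis yaw 1.465 [14. 42.] [13. 42.] 0
top plug_black mark 0.48 [379.2 196.6] [ 0.5253 -0.3337]
top plug_black mark 0.32 [112.1 237.9] [0.3891 0.5262]
   cut 0.42 1621 [170.1 220.6] [0.4452 0.3382] long-axis yaw 1.492 [ 88. 185.] [194.  91.] 86
top resistor mark 0.55 [310.9 229.7] [ 0.4173 -0.1074]
top tray_green mark 0.9 [255.4 161.8] [0.63
[... 1762 characters left out ...]
 [0.6357 0.0841]
   cut 0.68 1107 [302.  197.3] [0.6383 0.0696] long-axis yaw 1.45 [ 91. 203.] [205.  94.] 84
   cut 0.66 47 [288.1 260.1] [ 0.517  -0.2255] long-axis yaw 1.474 [10. 47.] [45.  9.] 84
side tray_blue mark 0.62 [235.  197.1] [0.4255 0.1139]
   cut 0.68 1017 [235.  193.3] [0.4344 0.11  ] long-axis yaw 1.479 [ 85. 201.] [206.  87.] 85
side tray_white mark 0.91 [235.5 158.9] [0.4568 0.3494]
   cut 0.94 759 [236.  157.9] [0.4458 0.3271] long-axis yaw 1.461 [ 85. 210.] [215.  85.] 84
side tape_roll mark 0.77 [251.9 272.8] [ 0.4258 -0.2292]
   cut 0.75 258 [251.9 267.9] [ 0.4243 -0.224 ] long-axis yaw 1.095 [43. 66.] [67. 50.] 46
side multimeter mark 0.7 [212.7 139.6] [0.3904 0.5044]
```

View pics/c1.png

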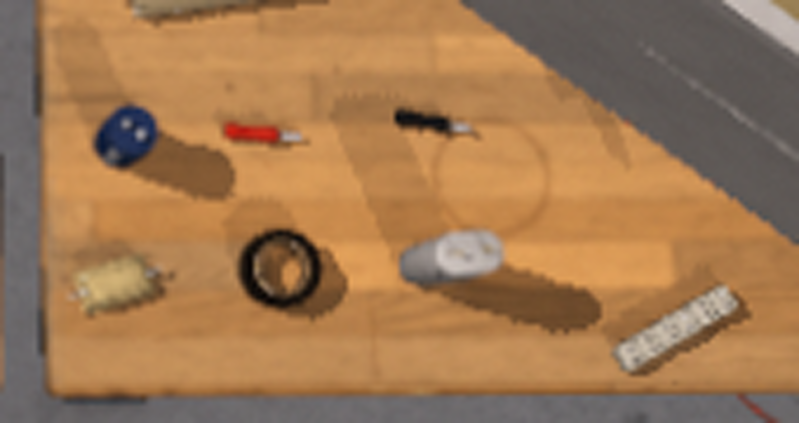

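The crop confirms the parts. The blue can has its top at about (316,197), the red plug's handle is to the left with the pin at (355,200), and the black plug's handle is also to the left with the pin at (392,198). The oval's top is at (390,224), the beige resistor's wires run from (305,232) to (327,228), and the white strip is a decoy.

Run:
```python
from h import *
p=snapshot('top');q=snapshot('side')
c=lambda x,y:[290+x/4.7,170+y/4.7]
def seg(n,a,b,z):
    w=ray(p,[c(*a),c(*b)],z);d=w[0]-w[1];print(n,w.round(4).tolist(),'mid',w.mean(0).round(4),'len',np.linalg.norm(d).round(4),'yaw of a-b',np.degrees(np.arctan2(d[1],d[0])).round(1))
seg('red',(225,132),(307,140),.006);seg('black',(396,118),(478,133),.006)
seg('res',(70,293),(172,275),.008);seg('ovaltop',(438,266),(501,244),.082)
seg('bluetop',(127,106),(127,160),.056)
seg('box',(460,0),(800,240),0)
# can tops in top view vs models
for n,x,y,z in(('blue',.514,-.123,.056),('oval',.4305,-.332,.082)):
    print(n,'pred top px',proj(p,[[x,y,z],[x,y,0]]).round(1).tolist(),'side',proj(q,[[x,y,z],[x,y,0]]).round(1).tolist())
# colour masks, rectangles
hsv=cv2.cvtColor(p['frame'],cv2.COLOR_BGR2HSV)
def rect(n,lo,hi,box,z,pic=p,h=hsv):
    m=cv2.inRange(h,lo,hi);k=np.zeros_like(m);x0,x1,y0,y1=box;k[y0:y1,x0:x1]=m[y0:y1,x0:x1]
    v,u=np.nonzero(k);w=ray(pic,np.c_[u,v],z);r=cv2.minAreaRect((w*1000).astype(np.float32))
    print(n,len(u),'rect',np.round(r[0]),np.round(r[1]),round(r[2],1),'mean',w.mean(0).round(4))
rect('green',(50,120,20),(80,255,255),(215,290,140,185),.022)
rect('blue',(105,150,40),(130,255,255),(200,285,200,250),.022)
rect('bluecap',(105,100,20),(130,255,255),(300,330,185,215),.03)
hs=cv2.cvtColor(q['frame'],cv2.COLOR_BGR2HSV)
rect('green side',(50,120,20),(80,255,255),(280,330,170,220),.022,q,hs)
rect('blue side',(105,150,40),(130,255,255),(215,258,170,215),.022,q,hs)
f=q['frame'][215:335,220:340];cv2.imwrite('pics/c2.png',cv2.resize(f,None,fx=5,fy=5,interpolation=cv2.INTER_CUBIC))
```

```text
red [[0.519, -0.1963], [0.5136, -0.253]] mid [ 0.5163 -0.2247] len 0.0569 yaw of a-b 84.6
black [[0.5292, -0.3158], [0.5189, -0.3728]] mid [ 0.524  -0.3443] len 0.0579 yaw of a-b 79.7
res [[0.4081, -0.0869], [0.4204, -0.1565]] mid [ 0.4143 -0.1217] len 0.0707 yaw of a-b 100.0
ovaltop [[0.4192, -0.3149], [0.4334, -0.357]] mid [ 0.4263 -0.336 ] len 0.0445 yaw of a-b 108.7
bluetop [[0.5279, -0.1205], [0.4917, -0.1195]] mid [ 0.5098 -0.12  ] len 0.0362 yaw of a-b -1.5
box [[0.6145, -0.3675], [0.4452, -0.5993]] mid [ 0.5299 -0.4834] len 0.2871 yaw of a-b 53.9
blue pred top px [[317.9, 197.0], [315.0, 199.9]] side [[278.6, 226.6], [277.9, 242.9]]
oval pred top px [[388.5, 222.9], [380.1, 225.6]] side [[261.2, 276.7], [260.5, 302.5]]
green 1477 rect [637.  78.] [188.  89.] 84.7 mean [0.6365 0.0781]
blue 1540 rect [434. 120.] [187.  86.] 85.3 mean [0.4336 0.1195]
bluecap 80 rect [ 514. -124.] [29. 39.] 44.7 mean [ 0.5146 -0.1236]
green side 1065 rect [634.  66.] [205.  90.] 84.8 mean [0.6332 0.058 ]
blue side 989 rect [433. 107.] [203.  83.] 83.9 mean [0.4312 0.1   ]
```

View pics/c2.png

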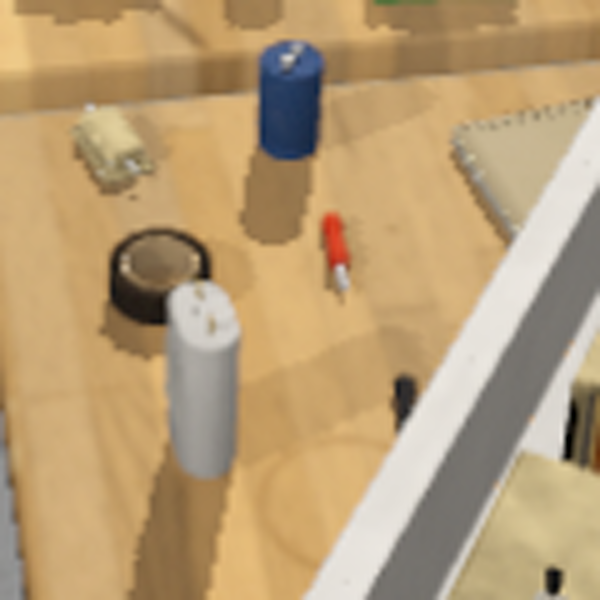

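The side crop confirms the oval's long axis at about 105–108° yaw, with its top centre at (261,278). The red plug's handle end is at (286,258), and all the heights and sizes agree with what is given. I'm starting with the oval.

```bash
cat > plan.py <<'E'
import sys
from h import *
from scipy.spatial.transform import Rotation as Ro
# usage: plan.py x y z yawdeg  x y z yawdeg ... ; one line per call, end-of-call row
s=get_state();P=np.array(s['tcp_pos']);yaw=np.degrees(s['eef_rot'][2])
print('t',round(s['time_s'],2),'tcp',P.round(4),'rot',np.round(s['eef_rot'],3),'gap',round(s['finger_gap'],4),'q7',round(s['joint_positions'][6],2))
a=np.array(sys.argv[1:],float).reshape(-1,4)
for x,y,z,w in a:
    R=Ro.from_euler('xyz',[180,0,yaw],degrees=True).as_matrix();d=np.array([x,y,z])-P
    n=max(1,int(np.ceil(max(np.linalg.norm(d)/.2,abs(w-yaw)/38-1e-6))))
    P0,y0=P.copy(),yaw
    for i in range(1,n+1):
        T=P0+d*i/n;v=y0+(w-y0)*i/n
        R=Ro.from_euler('xyz',[180,0,yaw],degrees=True).as_matrix()
        print(np.round(R.T@(T-P)/.04,2),'turn z',round(-(v-yaw)/8,2));P,yaw=T,v
E
python3 plan.py .4285 -.334 .19 108 .4285 -.334 .047 108
```

```text
t 2.3 tcp [ 0.2025 -0.6438  0.2038] rot [-3.142 -0.     0.305] gap 0.0857 q7 -0.07
[ 2.57 -1.9   0.12] turn z -3.77
[ 3.18 -0.35  0.12] turn z -3.77
[2.92 1.3  0.12] turn z -3.77
[ 0.   -0.    3.58] turn z -0.0
```

>>> {"op": "step_arm", "data": {
  "targets": [
    [[0.51,-0.38,0.02],[0,0,-0.75],-1],
    [[1.03,-0.76,0.05],[0,0,-1.51],-1],
    [[1.54,-1.14,0.07],[0,0,-2.26],-1],
    [[2.06,-1.52,0.1],[0,0,-3.02],-1],
    [[2.57,-1.9,0.12],[0,0,-3.77],-1]
  ],
  "grip_force": 40
}}

```text
time_s: 2.8
tcp_pos: [0.2783, -0.5396, 0.199]
eef_rot: [3.142, 0.0, 0.835]
ft_force: [0.7, -0.4, 0.4]
finger_gap: 0.085
finger_force: 0.0
```

>>> {"op": "step_arm", "data": {
  "targets": [
    [[0.64,-0.07,0.02],[0,0,-0.75],-1],
    [[1.27,-0.14,0.05],[0,0,-1.51],-1],
    [[1.91,-0.21,0.07],[0,0,-2.26],-1],
    [[2.54,-0.28,0.1],[0,0,-3.02],-1],
    [[3.18,-0.35,0.12],[0,0,-3.77],-1]
  ]
}}

```text
time_s: 3.3
tcp_pos: [0.3536, -0.4363, 0.1943]
eef_rot: [3.142, 0.0, 1.362]
ft_force: [0.9, -0.9, 0.2]
finger_gap: 0.0856
finger_force: 0.0
```

>>> {"op": "step_arm", "data": {
  "targets": [
    [[0.58,0.26,0.02],[0,0,-0.75],-1],
    [[1.17,0.52,0.05],[0,0,-1.51],-1],
    [[1.75,0.78,0.07],[0,0,-2.26],-1],
    [[2.34,1.04,0.1],[0,0,-3.02],-1],
    [[2.92,1.3,0.12],[0,0,-3.77],-1]
  ]
}}

```text
time_s: 3.8
tcp_pos: [0.4293, -0.3331, 0.1895]
eef_rot: [3.141, 0.0, 1.888]
ft_force: [0.2, -0.2, 0.4]
finger_gap: 0.0851
finger_force: 0.0
```

```bash
python3 plan.py .4285 -.334 .19 108 .4285 -.334 .047 108
```

```text
t 3.8 tcp [ 0.4293 -0.3331  0.1895] rot [3.141 0.    1.888] gap 0.0851 q7 0.76
[-0.01 -0.03 -0.01] turn z 0.02
[ 0.   -0.    3.58] turn z -0.0
```

>>> {"op": "step_arm", "data": {
  "targets": [
    [[0,0,0.9],[0,0,0],-1],
    [[0,0,1.8],[0,0,0],-1],
    [[0,0,2.6],[0,0,0],-1],
    [[0,0,3.2],[0,0,0],-1],
    [[0,0,3.57],[0,0,0],-1]
  ]
}}

```text
time_s: 4.3
tcp_pos: [0.4281, -0.3335, 0.0449]
eef_rot: [-3.141, -0.002, 1.884]
ft_force: [0.1, -0.7, 1.1]
finger_gap: 0.0856
finger_force: 0.0
```

>>> {"op": "step_arm", "data": {
  "targets": [
    [[0,0,0],[0,0,0],-0.3],
    [[0,0,0],[0,0,0],0],
    [[0,0,0],[0,0,0],0.3],
    [[0,0,0],[0,0,0],0.6],
    [[0,0,0],[0,0,0],1]
  ],
  "grip_force": 40
}}

```text
time_s: 4.8
tcp_pos: [0.4296, -0.3346, 0.0481]
eef_rot: [3.14, 0.002, 1.884]
ft_force: [-1.8, 0.3, 9.5]
finger_gap: 0.0282
finger_force: 38.3
```

>>> {"op": "step_arm", "data": {
  "targets": [
    [[0,0,0],[0,0,0],1],
    [[0,0,0],[0,0,0],1],
    [[0,0,0],[0,0,0],1],
    [[0,0,-0.1],[0,0,0],1],
    [[0,0,-0.3],[0,0,0],1]
  ]
}}

```text
time_s: 5.3
tcp_pos: [0.4286, -0.3339, 0.0591]
eef_rot: [-3.141, -0.0, 1.884]
ft_force: [0.8, 0.3, -0.4]
finger_gap: 0.0286
finger_force: 39.0
```

```bash
python3 plan.py  .4285 -.334 .17 108 .641 .118 .19 84.7 .641 .118 .053 84.7; python3 -c "
from h import *
p=snapshot('side');cv2.imwrite('pics/g1.png',cv2.resize(p['frame'][200:340,180:320],None,fx=4,fy=4))"
```

```text
t 5.3 tcp [ 0.4286 -0.3339  0.0591] rot [-3.141 -0.     1.884] gap 0.0286 q7 0.68
[-0.   -0.   -2.77] turn z -0.01
[ 3.04  2.85 -0.17] turn z 0.97
[ 3.39  2.41 -0.17] turn z 0.97
[ 3.69  1.93 -0.17] turn z 0.97
[ 0.   -0.    3.42] turn z -0.0
```

View pics/g1.png

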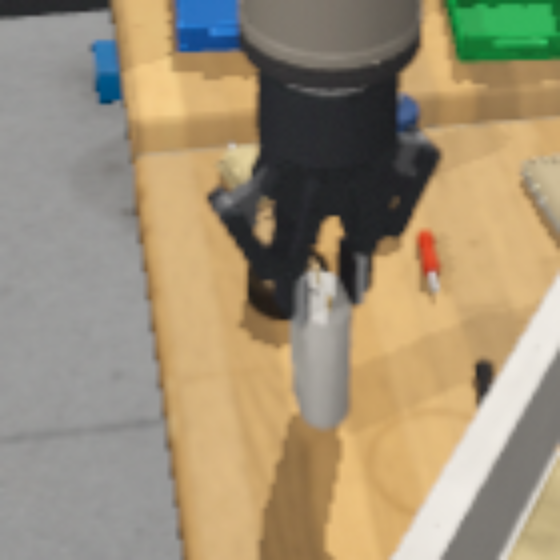

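The oval is gripped (gap 28.6 mm) and hangs upright in the fingers at crop (322,350). The tape is in place behind it.

>>> {"op": "step_arm", "data": {
  "targets": [
    [[0,0,-0.5],[0,0,0],1],
    [[0,0,-1.1],[0,0,0],1],
    [[0,0,-1.8],[0,0,0],1],
    [[0,0,-2.4],[0,0,0],1],
    [[0,0,-2.8],[0,0,0],1]
  ]
}}

```text
time_s: 5.85
tcp_pos: [0.4292, -0.3342, 0.173]
eef_rot: [3.14, 0.002, 1.884]
ft_force: [-0.7, -0.5, -1.0]
finger_gap: 0.0287
finger_force: 39.2
```

>>> {"op": "step_arm", "data": {
  "targets": [
    [[0.4,0.38,-0.03],[0,0,0.1],1],
    [[1.0,0.94,-0.07],[0,0,0.3],1],
    [[1.7,1.59,-0.1],[0,0,0.5],1],
    [[2.4,2.25,-0.14],[0,0,0.75],1],
    [[3.04,2.85,-0.17],[0,0,0.97],1]
  ]
}}

```text
time_s: 6.35
tcp_pos: [0.5003, -0.1815, 0.1782]
eef_rot: [3.141, 0.0, 1.747]
ft_force: [0.9, -0.5, -1.7]
finger_gap: 0.028
finger_force: 39.2
```

>>> {"op": "step_arm", "data": {
  "targets": [
    [[0.68,0.48,-0.03],[0,0,0.2],1],
    [[1.36,0.96,-0.07],[0,0,0.4],1],
    [[2.03,1.45,-0.1],[0,0,0.6],1],
    [[2.71,1.93,-0.14],[0,0,0.8],1],
    [[3.39,2.41,-0.17],[0,0,0.97],1]
  ]
}}

```text
time_s: 6.85
tcp_pos: [0.5711, -0.0315, 0.1849]
eef_rot: [3.141, 0.0, 1.612]
ft_force: [0.0, 0.4, -0.6]
finger_gap: 0.0282
finger_force: 39.2
```

>>> {"op": "step_arm", "data": {
  "targets": [
    [[0.85,0.44,-0.03],[0,0,0.2],1],
    [[1.7,0.89,-0.07],[0,0,0.4],1],
    [[2.5,1.31,-0.1],[0,0,0.6],1],
    [[3.2,1.67,-0.14],[0,0,0.8],1],
    [[3.69,1.93,-0.17],[0,0,0.97],1]
  ]
}}

```text
time_s: 7.35
tcp_pos: [0.642, 0.1206, 0.1916]
eef_rot: [3.141, -0.001, 1.478]
ft_force: [-0.7, 0.2, -0.8]
finger_gap: 0.0284
finger_force: 39.2
```

```bash
python3 plan.py .641 .118 .052 84.7 .641 .118 .19 84.7 .512 -.122 .19 84.7 .512 -.122 .035 84.7
```

```text
t 7.35 tcp [0.642  0.1206 0.1916] rot [ 3.141e+00 -1.000e-03  1.478e+00] gap 0.0284 q7 -0.56
[-0.07 -0.02  3.49] turn z -0.0
[ 0.    0.   -3.45] turn z -0.0
[-3.14 -1.33 -0.  ] turn z -0.0
[-3.14 -1.33 -0.  ] turn z -0.0
[ 0.   -0.    3.88] turn z -0.0
```

>>> {"op": "step_arm", "data": {
  "targets": [
    [[0,0,0.9],[0,0,0],1],
    [[-0.03,-0.01,1.8],[0,0,0],1],
    [[-0.05,-0.01,2.6],[0,0,0],1],
    [[-0.07,-0.02,3.1],[0,0,0],1],
    [[-0.07,-0.02,3.3],[0,0,0],1]
  ]
}}

```text
time_s: 7.85
tcp_pos: [0.6394, 0.1149, 0.0572]
eef_rot: [-3.139, 0.001, 1.478]
ft_force: [-0.0, -0.1, -0.8]
finger_gap: 0.0281
finger_force: 39.1
```

>>> {"op": "step_arm", "data": {
  "targets": [
    [[0,0,0.1],[0,0,0],1],
    [[0,0,0.16],[0,0,0],1],
    [[0,0,0.19],[0,0,0],1],
    [[0,0,0.19],[0,0,0],1],
    [[0,0,0.19],[0,0,0],1]
  ]
}}

```text
time_s: 8.35
tcp_pos: [0.6409, 0.1154, 0.0521]
eef_rot: [3.141, -0.0, 1.477]
ft_force: [-0.4, -0.5, -0.9]
finger_gap: 0.0285
finger_force: 39.1
```

```bash
python3 plan.py; python3 -c "
from h import *
p=snapshot('side');cv2.imwrite('pics/g2.png',cv2.resize(p['frame'][100:240,210:350],None,fx=4,fy=4))"
```

```text
t 8.35 tcp [0.6409 0.1154 0.0521] rot [ 3.141 -0.     1.477] gap 0.0285 q7 -0.63
```

View pics/g2.png

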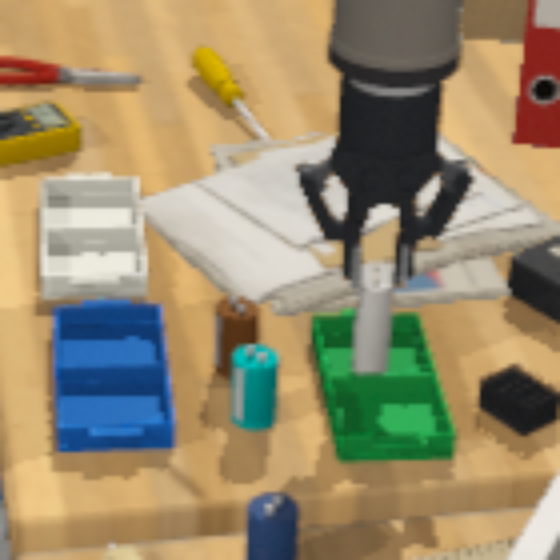

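Run:
```python
from h import *
p=snapshot('side');t=snapshot('top')
print(ray(p,[[293.7,215],[323,214.5],[288.2,178],[313.7,178]],.0).round(3).tolist())
c,s=np.cos(-.0925),np.sin(-.0925)
def tr(cx,cy,z):return np.array([[cx+c*a-s*b,cy+s*a+c*b,z] for a,b in((-.044,-.086),(.044,-.086),(.044,.086),(-.044,.086),(-.044,0),(.044,0))])
for n,cx,cy in(('g',.637,.076),('b',.434,.119),('w',.445,.336)):
  for q,nm in((p,'side'),(t,'top')):
    print(n,nm,proj(q,tr(cx,cy,.022)).round(1).tolist())
im=[]
for q,(x0,y0,w) in((p,(220,140,120)),(t,(140,140,150))):
    f=cv2.resize(q['frame'],None,fx=4,fy=4,interpolation=cv2.INTER_CUBIC)
    for n,cx,cy in(('g',.637,.076),('b',.434,.119),('w',.445,.336)):
        u=(proj(q,tr(cx,cy,.022))*4+2).astype(int);cv2.polylines(f,[u[:4]],True,(0,0,255),1);cv2.line(f,tuple(map(int,u[4])),tuple(map(int,u[5])),(0,0,255),1)
    im.append(f[y0*4:y0*4+400,x0*4:x0*4+w*4])
m=np.zeros((400,sum(i.shape[1] for i in im),3),np.uint8);m[:,:480]=im[0];m[:,480:]=im[1]
cv2.imwrite('pics/tr.png',cv2.resize(m,(800,296)))
```

```text
[[0.586, -0.004], [0.672, -0.014], [0.613, 0.2], [0.697, 0.189]]
g side [[294.1, 209.3], [323.8, 208.5], [314.1, 177.5], [287.1, 178.2], [290.4, 193.0], [318.7, 192.3]]
g top [[279.1, 176.7], [281.3, 150.3], [228.5, 145.3], [225.7, 171.6], [252.4, 174.2], [254.9, 147.8]]
b side [[223.5, 206.6], [253.4, 205.7], [250.1, 175.1], [222.9, 175.8], [223.2, 190.5], [251.7, 189.7]]
b top [[266.0, 240.2], [268.4, 212.4], [214.3, 207.2], [211.2, 235.0], [238.6, 237.6], [241.3, 209.8]]
w side [[219.9, 168.6], [246.5, 168.0], [244.1, 143.5], [219.6, 144.0], [219.8, 155.8], [245.3, 155.3]]
w top [[196.6, 236.5], [199.7, 208.7], [145.9, 203.5], [142.1, 231.2], [169.3, 233.8], [172.7, 206.1]]
```

View pics/tr.png

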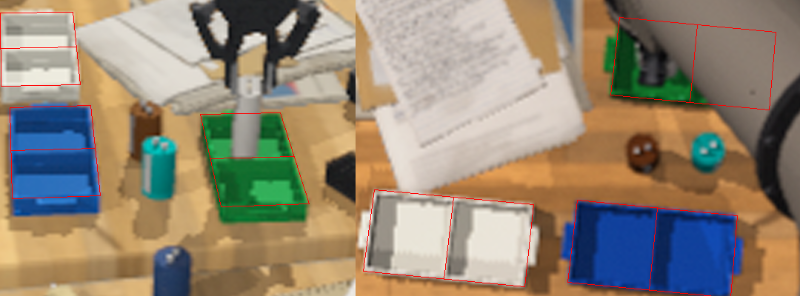

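The overlaid outlines match all three trays within about 2 mm, and the oval hangs inside the green tray's far bay. I'll release it and go for the blue capacitor.

>>> {"op": "step_arm", "data": {
  "targets": [
    [[0,0,0.02],[0,0,0],1],
    [[0,0,0.03],[0,0,0],0.2],
    [[0,0,0.03],[0,0,0],0],
    [[0,0,0.03],[0,0,0],-0.5],
    [[0,0,0.03],[0,0,0],-1]
  ]
}}

```text
time_s: 9.0
tcp_pos: [0.6405, 0.1153, 0.0502]
eef_rot: [-3.141, -0.0, 1.478]
ft_force: [0.3, 0.4, 0.4]
finger_gap: 0.0705
finger_force: 0.0
```

>>> {"op": "step_arm", "data": {
  "targets": [
    [[0,0,0],[0,0,0],-1],
    [[0,0,-0.6],[0,0,0],-1],
    [[0,0,-1.5],[0,0,0],-1],
    [[0,0,-2.5],[0,0,0],-1],
    [[0,0,-3.5],[0,0,0],-1]
  ]
}}

```text
time_s: 9.5
tcp_pos: [0.6402, 0.1154, 0.1916]
eef_rot: [-3.141, -0.0, 1.478]
ft_force: [0.4, -0.2, -0.3]
finger_gap: 0.0856
finger_force: 0.0
```

>>> {"op": "step_arm", "data": {
  "targets": [
    [[-0.6,-0.26,0],[0,0,0],-1],
    [[-1.2,-0.52,0],[0,0,0],-1],
    [[-1.9,-0.8,0],[0,0,0],-1],
    [[-2.5,-1.06,0],[0,0,0],-1],
    [[-3.14,-1.33,0],[0,0,0],-1]
  ]
}}

```text
time_s: 10.0
tcp_pos: [0.5752, -0.0055, 0.1903]
eef_rot: [3.141, -0.0, 1.478]
ft_force: [0.3, -0.1, 0.3]
finger_gap: 0.0856
finger_force: 0.0
```

>>> {"op": "step_arm", "data": {
  "targets": [
    [[-0.6,-0.26,0],[0,0,0],-1],
    [[-1.2,-0.52,0],[0,0,0],-1],
    [[-1.9,-0.8,0],[0,0,0],-1],
    [[-2.5,-1.06,0],[0,0,0],-1],
    [[-3.05,-1.3,0],[0,0,0],-1]
  ]
}}

```text
time_s: 10.5
tcp_pos: [0.512, -0.1226, 0.1903]
eef_rot: [3.141, 0.0, 1.477]
ft_force: [0.7, 0.7, 0.0]
finger_gap: 0.0853
finger_force: 0.0
```

```bash
python3 plan.py .512 -.122 .19 84.7 .512 -.122 .035 84.7
python3 - <<'E'
from h import *
p=snapshot('side')
for r in mark_of(p,'capacitor_oval')[:2]+mark_of(p,'capacitor_blue')[:4]: print(round(r['p'],2),np.round(px(r['position'])),ray(p,[px(r['position'])],.004)[0].round(4))
cv2.imwrite('pics/g3.png',cv2.resize(p['frame'][140:280,210:350],None,fx=4,fy=4))
E
```

```text
t 10.5 tcp [ 0.512  -0.1226  0.1903] rot [3.141 0.    1.477] gap 0.0853 q7 -0.09
[ 0.01 -0.    0.01] turn z -0.01
[ 0.   -0.    3.88] turn z -0.0
0.46 [304. 190.] [0.6461 0.1149]
0.8 [272. 203.] [0.5315 0.0592]
0.68 [277. 246.] [ 0.5072 -0.1385]
0.47 [251. 275.] [ 0.4226 -0.241 ]
0.45 [268. 191.] [0.533 0.129]
```

View pics/g3.png

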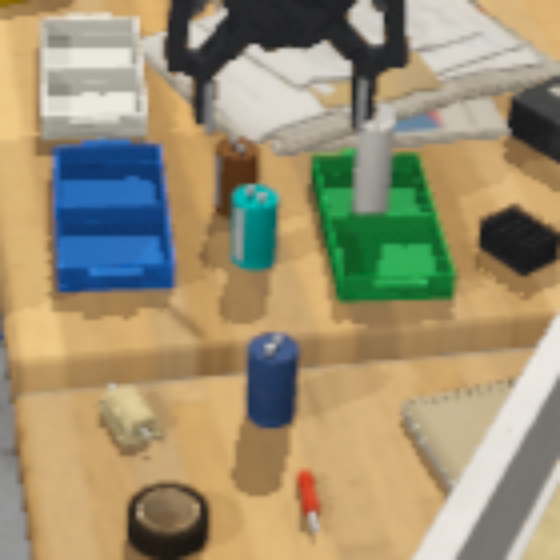

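The oval stands upright in the green tray's far bay, with its base at crop (372,205). The blue capacitor, at (272,380), is still in place.

>>> {"op": "step_arm", "data": {
  "targets": [
    [[0,0,0.9],[0,0,0],-1],
    [[0,0,1.8],[0,0,0],-1],
    [[0,0,2.7],[0,0,0],-1],
    [[0,0,3.4],[0,0,0],-1],
    [[0,0,3.88],[0,0,0],-1]
  ]
}}

```text
time_s: 11.15
tcp_pos: [0.5124, -0.1199, 0.033]
eef_rot: [-3.14, -0.001, 1.479]
ft_force: [0.4, -0.2, -0.3]
finger_gap: 0.0854
finger_force: 0.0
```

>>> {"op": "step_arm", "data": {
  "targets": [
    [[0,0,0],[0,0,0],-0.4],
    [[0,0,0],[0,0,0],-0.1],
    [[0,0,0],[0,0,0],0.2],
    [[0,0,0],[0,0,0],0.5],
    [[0,0,0],[0,0,0],1]
  ]
}}

```text
time_s: 11.65
tcp_pos: [0.5132, -0.1215, 0.0359]
eef_rot: [3.14, 0.0, 1.477]
ft_force: [-0.6, 0.2, -0.4]
finger_gap: 0.012
finger_force: 0.0
```

>>> {"op": "step_arm", "data": {
  "targets": [
    [[0,0,0],[0,0,0],1],
    [[0,0,0],[0,0,0],1],
    [[0,0,0],[0,0,0],1],
    [[0,0,-0.1],[0,0,0],1],
    [[0,0,-0.3],[0,0,0],1]
  ]
}}

```text
time_s: 12.15
tcp_pos: [0.5123, -0.1213, 0.0471]
eef_rot: [-3.141, -0.0, 1.478]
ft_force: [-0.7, 0.6, 0.0]
finger_gap: 0.0001
finger_force: 0.0
```

```bash
python3 plan.py .512 -.122 .19 84.7 .633 .033 .19 84.7 .633 .033 .040 84.7
```

```text
t 12.15 tcp [ 0.5123 -0.1213  0.0471] rot [-3.141 -0.     1.478] gap 0.0001 q7 -0.2
[-0.02 -0.01 -3.57] turn z -0.0
[4.14 2.65 0.  ] turn z -0.0
[ 0.   -0.    3.75] turn z -0.0
```

Run:
```python
from h import *
p=snapshot('side');t=snapshot('top')
a=cv2.resize(p['frame'][180:290,225:335],(400,400));b=cv2.resize(t['frame'][150:250,270:370],(400,400))
cv2.imwrite('pics/g4.png',np.hstack([a,b]))
```

```text
(no output)
```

View pics/g4.png

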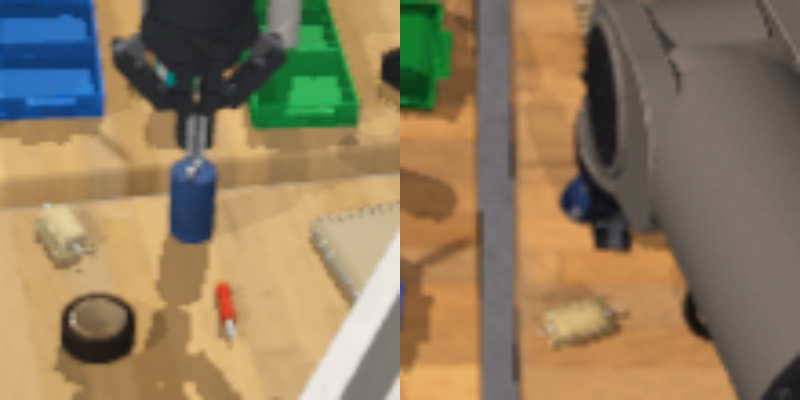

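The fingers closed on nothing and the can didn't move. The fingertips look higher than the TCP reading implies, so I'll overlay the projected TCP to check.

>>> {"op": "step_arm", "data": {
  "targets": [
    [[0,0,-0.5],[0,0,0],1],
    [[0,0,-1],[0,0,0],1],
    [[0,0,-1.4],[0,0,0],1],
    [[0,0,-1.4],[0,0,0],1],
    [[0,0,-1.4],[0,0,0],1]
  ]
}}

```text
time_s: 12.75
tcp_pos: [0.5127, -0.1216, 0.1031]
eef_rot: [3.141, 0.0, 1.477]
ft_force: [0.3, 0.6, 0.1]
finger_gap: -0.0004
finger_force: 0.0
```

Run:
```python
from h import *
s=get_state();P=np.array(s['tcp_pos']);print(P.round(4))
p=snapshot('side');t=snapshot('top')
o=[]
for q,x0,y0 in((p,228,165),(t,260,150)):
    f=cv2.resize(q['frame'],None,fx=4,fy=4,interpolation=cv2.INTER_CUBIC)
    for dz,c in((-.011,(0,0,255)),(0,(0,255,0)),(.02,(255,255,0)),(.06,(255,0,255))):
        u=tuple(map(int,proj(q,P+[0,0,dz])[0]*4+2));cv2.drawMarker(f,u,c,cv2.MARKER_CROSS,14,1)
    for xy in((.512,-.122),):
        for z in(0,.056):cv2.drawMarker(f,tuple(map(int,proj(q,[*xy,z])[0]*4+2)),(255,255,255),cv2.MARKER_TILTED_CROSS,10,1)
    o.append(f[y0*4:y0*4+400,x0*4:x0*4+400])
cv2.imwrite('pics/g5.png',np.hstack(o))
```

```text
[ 0.5127 -0.1216  0.1031]
```

View pics/g5.png

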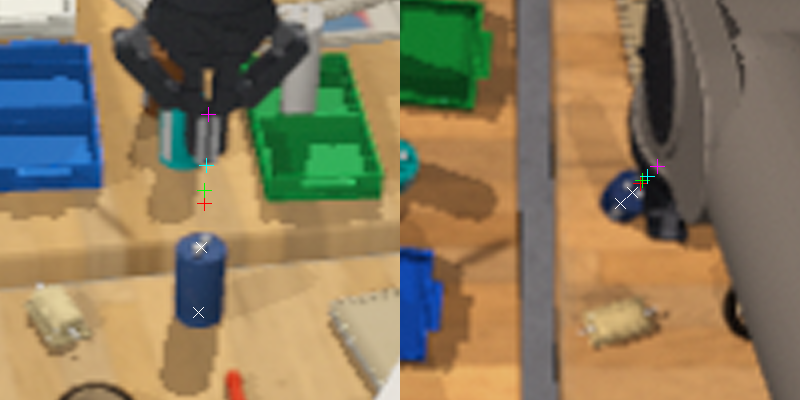

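In the side view the tip is at panel row 163, while the stated tip position projects to row 203, so the tips are about 34 mm higher than stated. The x and y agree in both views. I'll touch the bench gently with closed fingers at a free spot to measure the height.

```bash
python3 plan.py .46 -.17 .005 84.7
```

```text
t 12.85 tcp [ 0.5123 -0.1214  0.1024] rot [-3.141 -0.     1.478] gap 0.0 q7 -0.15
[-1.33 -1.19  2.43] turn z -0.0
```

>>> {"op": "step_arm", "data": {
  "targets": [
    [[-0.66,-0.6,0],[0,0,0],1],
    [[-1.33,-1.19,0.2],[0,0,0],1],
    [[-1.33,-1.19,1.0],[0,0,0],1],
    [[-1.33,-1.19,1.9],[0,0,0],1],
    [[-1.33,-1.19,2.4],[0,0,0],1]
  ]
}}

```text
time_s: 13.35
tcp_pos: [0.4587, -0.1697, 0.0043]
eef_rot: [-3.139, -0.001, 1.477]
ft_force: [-0.2, 0.2, 0.2]
finger_gap: 0.0001
finger_force: 0.0
```

>>> {"op": "step_arm", "data": {
  "targets": [
    [[0,0,0.1],[0,0,0],1],
    [[0,0,0.2],[0,0,0],1],
    [[0,0,0.3],[0,0,0],1],
    [[0,0,0.35],[0,0,0],1],
    [[0,0,0.35],[0,0,0],1]
  ]
}}

```text
time_s: 13.85
tcp_pos: [0.4607, -0.17, -0.0066]
eef_rot: [3.141, 0.0, 1.478]
ft_force: [-0.2, 0.1, 0.4]
finger_gap: -0.0003
finger_force: 0.0
```

>>> {"op": "step_arm", "data": {
  "targets": [
    [[0,0,0.03],[0,0,0],1],
    [[0,0,0.06],[0,0,0],1],
    [[0,0,0.09],[0,0,0],1],
    [[0,0,0.1],[0,0,0],1],
    [[0,0,0.1],[0,0,0],1]
  ]
}}

```text
time_s: 14.35
tcp_pos: [0.4603, -0.1699, -0.011]
eef_rot: [-3.142, -0.0, 1.478]
ft_force: [-0.4, -0.5, -0.9]
finger_gap: -0.0
finger_force: 0.0
```

>>> {"op": "step_arm", "data": {
  "targets": [
    [[0,0,0.03],[0,0,0],1],
    [[0,0,0.06],[0,0,0],1],
    [[0,0,0.09],[0,0,0],1],
    [[0,0,0.1],[0,0,0],1],
    [[0,0,0.1],[0,0,0],1]
  ]
}}

```text
time_s: 14.85
tcp_pos: [0.4603, -0.1699, -0.0151]
eef_rot: [-3.141, -0.0, 1.478]
ft_force: [-0.3, 0.0, -0.2]
finger_gap: -0.0001
finger_force: 0.0
```

>>> {"op": "step_arm", "data": {
  "targets": [
    [[0,0,0.02],[0,0,0],1],
    [[0,0,0.03],[0,0,0],1],
    [[0,0,0.05],[0,0,0],1],
    [[0,0,0.05],[0,0,0],1],
    [[0,0,0.05],[0,0,0],1]
  ]
}}

```text
time_s: 15.35
tcp_pos: [0.4603, -0.1699, -0.017]
eef_rot: [-3.142, -0.0, 1.478]
ft_force: [0.6, 0.6, -0.9]
finger_gap: 0.0
finger_force: 0.0
```

>>> {"op": "step_arm", "data": {
  "targets": [
    [[0,0,0.02],[0,0,0],1],
    [[0,0,0.03],[0,0,0],1],
    [[0,0,0.05],[0,0,0],1],
    [[0,0,0.05],[0,0,0],1],
    [[0,0,0.05],[0,0,0],1]
  ]
}}

```text
time_s: 15.85
tcp_pos: [0.4604, -0.1699, -0.019]
eef_rot: [-3.142, -0.0, 1.478]
ft_force: [-0.6, 0.1, -0.9]
finger_gap: -0.0
finger_force: 0.0
```

>>> {"op": "step_arm", "data": {
  "targets": [
    [[0,0,0.02],[0,0,0],1],
    [[0,0,0.03],[0,0,0],1],
    [[0,0,0.05],[0,0,0],1],
    [[0,0,0.05],[0,0,0],1],
    [[0,0,0.05],[0,0,0],1]
  ]
}}

```text
time_s: 16.35
tcp_pos: [0.4603, -0.1699, -0.021]
eef_rot: [-3.141, -0.0, 1.478]
ft_force: [-0.2, -0.1, 0.0]
finger_gap: 0.0001
finger_force: 0.0
```

>>> {"op": "step_arm", "data": {
  "targets": [
    [[0,0,0.02],[0,0,0],1],
    [[0,0,0.03],[0,0,0],1],
    [[0,0,0.05],[0,0,0],1],
    [[0,0,0.05],[0,0,0],1],
    [[0,0,0.05],[0,0,0],1]
  ]
}}

```text
time_s: 16.85
tcp_pos: [0.4604, -0.1699, -0.023]
eef_rot: [-3.142, -0.0, 1.478]
ft_force: [0.5, 0.2, -0.2]
finger_gap: -0.0002
finger_force: 0.0
```

>>> {"op": "step_arm", "data": {
  "targets": [
    [[0,0,0.02],[0,0,0],1],
    [[0,0,0.03],[0,0,0],1],
    [[0,0,0.05],[0,0,0],1],
    [[0,0,0.05],[0,0,0],1],
    [[0,0,0.05],[0,0,0],1]
  ]
}}

```text
time_s: 17.35
tcp_pos: [0.4604, -0.1699, -0.025]
eef_rot: [-3.142, -0.0, 1.478]
ft_force: [0.3, -0.8, -0.0]
finger_gap: -0.0
finger_force: 0.0
```

>>> {"op": "step_arm", "data": {
  "targets": [
    [[0,0,0.02],[0,0,0],1],
    [[0,0,0.03],[0,0,0],1],
    [[0,0,0.05],[0,0,0],1],
    [[0,0,0.05],[0,0,0],1],
    [[0,0,0.05],[0,0,0],1]
  ]
}}

```text
time_s: 17.85
tcp_pos: [0.4604, -0.1699, -0.0269]
eef_rot: [3.142, -0.0, 1.478]
ft_force: [-0.8, 0.7, 3.8]
finger_gap: -0.0001
finger_force: 1.9
```

>>> {"op": "step_arm", "data": {
  "targets": [
    [[0,0,0.01],[0,0,0],1],
    [[0,0,0.02],[0,0,0],1],
    [[0,0,0.03],[0,0,0],1],
    [[0,0,0.04],[0,0,0],1],
    [[0,0,0.04],[0,0,0],1]
  ]
}}

```text
time_s: 18.35
tcp_pos: [0.4606, -0.17, -0.0271]
eef_rot: [3.141, 0.001, 1.478]
ft_force: [-13.4, 4.0, 45.4]
finger_gap: 0.0003
finger_force: 22.7
```

Contact comes at a TCP reading of −0.027, so true heights are the readings plus 38 mm. I'll correct every z by that amount.

>>> {"op": "step_arm", "data": {
  "targets": [
    [[0,0,-0.2],[0,0,0],1],
    [[0,0,-1.0],[0,0,0],0.5],
    [[0,0,-2.0],[0,0,0],-0.5],
    [[0,0,-3.0],[0,0,0],-1],
    [[0,0,-4.0],[0,0,0],-1]
  ]
}}

```text
time_s: 18.85
tcp_pos: [0.46, -0.1697, 0.133]
eef_rot: [-3.141, -0.0, 1.478]
ft_force: [0.2, 0.2, 0.5]
finger_gap: 0.0583
finger_force: 0.0
```

```bash
python3 plan.py .512 -.122 .125 84.7 .512 -.122 -.003 84.7
python3 - <<'E'
from h import *
p=snapshot('side')
for r in mark_of(p,'capacitor_blue')[:4]: print(round(r['p'],2),np.round(px(r['position'])),ray(p,[px(r['position'])],0)[0].round(4))
E
```

```text
t 18.85 tcp [ 0.46   -0.1697  0.133 ] rot [-3.141 -0.     1.478] gap 0.0583 q7 0.01
[1.31 1.18 0.2 ] turn z -0.0
[ 0.  -0.   3.2] turn z -0.0
0.69 [272. 203.] [0.5319 0.0643]
0.57 [269. 192.] [0.5346 0.1266]
0.57 [300. 300.] [ 0.5252 -0.3388]
0.5 [278. 246.] [ 0.5114 -0.1381]
```

>>> {"op": "step_arm", "data": {
  "targets": [
    [[0.33,0.3,0.05],[0,0,0],-1],
    [[0.66,0.6,0.1],[0,0,0],-1],
    [[1.0,0.9,0.15],[0,0,0],-1],
    [[1.31,1.17,0.2],[0,0,0],-1],
    [[1.31,1.17,0.2],[0,0,0],-1]
  ]
}}

```text
time_s: 19.45
tcp_pos: [0.5128, -0.1202, 0.1228]
eef_rot: [-3.141, -0.001, 1.48]
ft_force: [-0.6, -0.2, 0.2]
finger_gap: 0.0856
finger_force: 0.0
```

>>> {"op": "step_arm", "data": {
  "targets": [
    [[0,0,0.7],[0,0,0],-1],
    [[0,0,1.5],[0,0,0],-1],
    [[0,0,2.3],[0,0,0],-1],
    [[0,0,2.9],[0,0,0],-1],
    [[0,0,3.2],[0,0,0],-1]
  ]
}}

```text
time_s: 19.95
tcp_pos: [0.5101, -0.1222, -0.0067]
eef_rot: [-3.139, -0.0, 1.477]
ft_force: [-0.2, 0.5, 0.4]
finger_gap: 0.0853
finger_force: 0.0
```

>>> {"op": "step_arm", "data": {
  "targets": [
    [[0,0,0],[0,0,0],-0.4],
    [[0,0,0],[0,0,0],-0.1],
    [[0,0,0],[0,0,0],0.2],
    [[0,0,0],[0,0,0],0.5],
    [[0,0,0],[0,0,0],1]
  ]
}}

```text
time_s: 20.45
tcp_pos: [0.5126, -0.1224, -0.0033]
eef_rot: [3.14, 0.0, 1.477]
ft_force: [-1.1, -0.0, 7.9]
finger_gap: 0.034
finger_force: 39.0
```

>>> {"op": "step_arm", "data": {
  "targets": [
    [[0,0,0],[0,0,0],1],
    [[0,0,0],[0,0,0],1],
    [[0,0,0],[0,0,0],1],
    [[0,0,0],[0,0,0],1],
    [[0,0,0],[0,0,0],1]
  ]
}}

```text
time_s: 20.95
tcp_pos: [0.5126, -0.1224, -0.0033]
eef_rot: [3.14, 0.0, 1.477]
ft_force: [-1.6, 0.8, 8.3]
finger_gap: 0.0343
finger_force: 39.0
```

```bash
python3 plan.py .512 -.122 .14 84.7 .633 .033 .14 84.7 .633 .033 .002 84.7
```

```text
t 20.95 tcp [ 0.5126 -0.1224 -0.0033] rot [3.14  0.    1.477] gap 0.0343 q7 -0.26
[ 0.01 -0.02 -3.58] turn z -0.01
[4.14 2.65 0.  ] turn z -0.0
[ 0.   -0.    3.45] turn z -0.0
```

>>> {"op": "step_arm", "data": {
  "targets": [
    [[0,0,-0.4],[0,0,0],1],
    [[0,0,-1.2],[0,0,0],1],
    [[0,0,-2.1],[0,0,0],1],
    [[0,0,-3.0],[0,0,0],1],
    [[0,0,-3.6],[0,0,0],1]
  ]
}}

```text
time_s: 21.45
tcp_pos: [0.5126, -0.1222, 0.1428]
eef_rot: [3.138, 0.001, 1.478]
ft_force: [-0.0, 0.1, -1.0]
finger_gap: 0.0336
finger_force: 40.1
```

>>> {"op": "step_arm", "data": {
  "targets": [
    [[0.6,0.38,0],[0,0,0],1],
    [[1.5,0.96,0],[0,0,0],1],
    [[2.5,1.6,0],[0,0,0],1],
    [[3.5,2.24,0],[0,0,0],1],
    [[4.15,2.65,0],[0,0,0],1]
  ]
}}

```text
time_s: 21.95
tcp_pos: [0.6344, 0.0366, 0.1405]
eef_rot: [3.14, -0.001, 1.48]
ft_force: [0.2, -0.1, -1.0]
finger_gap: 0.0341
finger_force: 40.1
```

```bash
python3 plan.py .633 .033 .002 84.7
```

```text
t 21.95 tcp [0.6344 0.0366 0.1405] rot [ 3.14e+00 -1.00e-03  1.48e+00] gap 0.0341 q7 -0.46
[-0.09 -0.03  3.46] turn z 0.01
```

>>> {"op": "step_arm", "data": {
  "targets": [
    [[0,0,0.8],[0,0,0],1],
    [[-0.03,0,1.7],[0,0,0],1],
    [[-0.06,0,2.5],[0,0,0],1],
    [[-0.06,0,3.0],[0,0,0],1],
    [[-0.06,0,3.2],[0,0,0],1]
  ]
}}

```text
time_s: 22.45
tcp_pos: [0.6316, 0.0307, 0.0101]
eef_rot: [-3.14, 0.0, 1.478]
ft_force: [1.0, -0.1, -0.0]
finger_gap: 0.0338
finger_force: 40.1
```

>>> {"op": "step_arm", "data": {
  "targets": [
    [[0,0,0.1],[0,0,0],1],
    [[0,0,0.2],[0,0,0],1],
    [[0,0,0.25],[0,0,0],1],
    [[0,0,0.26],[0,0,0],1],
    [[0,0,0.26],[0,0,0],1]
  ]
}}

```text
time_s: 22.95
tcp_pos: [0.633, 0.0309, 0.0016]
eef_rot: [3.141, -0.0, 1.478]
ft_force: [-0.2, -0.9, -0.5]
finger_gap: 0.0342
finger_force: 40.1
```

>>> {"op": "step_arm", "data": {
  "targets": [
    [[0,0,0],[0,0,0],0.2],
    [[0,0,0],[0,0,0],0],
    [[0,0,0],[0,0,0],-0.2],
    [[0,0,0],[0,0,0],-0.5],
    [[0,0,0],[0,0,0],-0.7]
  ]
}}

```text
time_s: 23.45
tcp_pos: [0.6326, 0.0309, 0.0011]
eef_rot: [3.142, -0.0, 1.478]
ft_force: [-1.4, 0.5, -0.6]
finger_gap: 0.0725
finger_force: 0.0
```

>>> {"op": "step_arm", "data": {
  "targets": [
    [[0,0,0],[0,0,0],-0.7],
    [[0,0,-0.6],[0,0,0],-0.7],
    [[0,0,-1.5],[0,0,0],-0.7],
    [[0,0,-2.5],[0,0,0],-0.7],
    [[0,0,-3.5],[0,0,0],-0.7]
  ]
}}

```text
time_s: 23.95
tcp_pos: [0.6323, 0.0309, 0.1424]
eef_rot: [-3.141, -0.0, 1.478]
ft_force: [0.3, -0.2, 0.4]
finger_gap: 0.0728
finger_force: 0.0
```

```bash
python3 plan.py .5254 -.3364 .10 79.7 .5254 -.3364 -.024 79.7
```

```text
t 23.95 tcp [0.6323 0.0309 0.1424] rot [-3.141 -0.     1.478] gap 0.0728 q7 -0.45
[-4.7  -0.9   0.53] turn z 0.31
[-4.73 -0.7   0.53] turn z 0.31
[-0.  -0.   3.1] turn z -0.0
```

>>> {"op": "step_arm", "data": {
  "targets": [
    [[-0.94,-0.18,0.1],[0,0,0.06],-0.4],
    [[-1.88,-0.36,0.2],[0,0,0.12],0],
    [[-2.82,-0.54,0.3],[0,0,0.18],0.2],
    [[-3.76,-0.72,0.42],[0,0,0.24],0.2],
    [[-4.7,-0.9,0.53],[0,0,0.31],0.2]
  ]
}}

```text
time_s: 24.45
tcp_pos: [0.5786, -0.1543, 0.1198]
eef_rot: [3.141, 0.0, 1.434]
ft_force: [1.0, -0.0, -0.8]
finger_gap: 0.034
finger_force: 0.0
```

>>> {"op": "step_arm", "data": {
  "targets": [
    [[-0.95,-0.14,0.1],[0,0,0.06],0.2],
    [[-1.89,-0.28,0.2],[0,0,0.12],0.2],
    [[-2.84,-0.42,0.3],[0,0,0.18],0.2],
    [[-3.8,-0.56,0.42],[0,0,0.24],0.2],
    [[-4.73,-0.7,0.53],[0,0,0.31],0.2]
  ]
}}

```text
time_s: 24.95
tcp_pos: [0.5251, -0.3381, 0.0985]
eef_rot: [3.142, 0.0, 1.391]
ft_force: [1.1, 0.2, 0.6]
finger_gap: 0.0338
finger_force: 0.0
```

```bash
python3 - <<'E'
from h import *
t=snapshot('top');p=snapshot('side')
for n in('plug_black','plug_red'):
  for q in(t,p):
    for r in mark_of(q,n)[:2]: print(n,round(r['p'],2),np.round(px(r['position'])),ray(q,[px(r['position'])],0)[0].round(4))
a=cv2.resize(t['frame'][120:250,225:405],None,fx=2.2,fy=2.2,interpolation=cv2.INTER_CUBIC)
b=cv2.resize(p['frame'][170:320,220:345],(331,397)); a=cv2.resize(a,(469,338))
m=np.zeros((397,800,3),np.uint8);m[:338,:469]=a;m[:,469:]=b;cv2.imwrite('pics/g6.png',m)
E
python3 plan.py .5254 -.3364 .10 79.7 .5254 -.3364 -.024 79.7
```

```text
plug_black 0.22 [312. 229.] [ 0.4198 -0.1104]
plug_black 0.62 [302. 300.] [ 0.53   -0.3392]
plug_red 0.51 [347. 200.] [ 0.5131 -0.2272]
t 25.25 tcp [ 0.5263 -0.3354  0.0987] rot [ 3.141e+00 -1.000e-03  1.392e+00] gap 0.0341 q7 0.11
[-0.03 -0.02 -0.03] turn z 0.01
[-0.  -0.   3.1] turn z -0.0
```

View pics/g6.png

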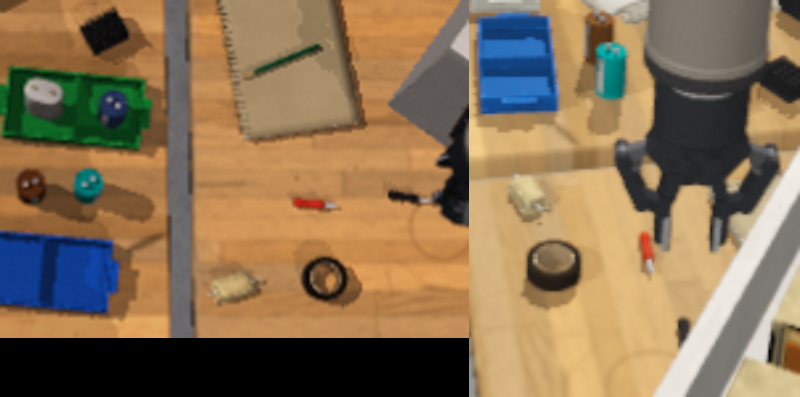

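Both capacitors stand centred in the two green bays, at (43,97) and (113,107). The gripper is above the black plug, at (405,197). Next I descend.

>>> {"op": "step_arm", "data": {
  "targets": [
    [[-0.02,-0.02,0.7],[0,0,0],0.2],
    [[-0.02,-0.02,1.4],[0,0,0],0.2],
    [[-0.02,-0.02,2.1],[0,0,0],0.2],
    [[-0.02,-0.02,2.6],[0,0,0],0.2],
    [[-0.02,-0.02,2.8],[0,0,0],0.2]
  ]
}}

```text
time_s: 25.75
tcp_pos: [0.5246, -0.3352, -0.0151]
eef_rot: [-3.14, -0.001, 1.393]
ft_force: [0.4, -0.2, -0.4]
finger_gap: 0.0339
finger_force: 0.0
```

>>> {"op": "step_arm", "data": {
  "targets": [
    [[0,0,0.1],[0,0,0],0.2],
    [[0,0,0.2],[0,0,0],0.2],
    [[0,0,0.25],[0,0,0],0.2],
    [[0,0,0.25],[0,0,0],0.2],
    [[0,0,0.25],[0,0,0],0.2]
  ]
}}

```text
time_s: 26.25
tcp_pos: [0.5251, -0.3374, -0.0228]
eef_rot: [3.141, 0.0, 1.391]
ft_force: [-0.2, -0.1, -0.4]
finger_gap: 0.0345
finger_force: 0.0
```

>>> {"op": "step_arm", "data": {
  "targets": [
    [[0,0,0],[0,0,0],0.4],
    [[0,0,0],[0,0,0],0.6],
    [[0,0,0],[0,0,0],0.8],
    [[0,0,0],[0,0,0],1],
    [[0,0,0],[0,0,0],1]
  ],
  "grip_force": 30
}}

```text
time_s: 26.75
tcp_pos: [0.5249, -0.3373, -0.0232]
eef_rot: [3.141, 0.0, 1.391]
ft_force: [-0.7, 0.6, 4.1]
finger_gap: 0.0059
finger_force: 31.9
```

```bash
python3 plan.py .5254 -.3364 .10 79.7 .435 .085 .1 84.7 .435 .085 -.019 84.7
```

```text
t 26.75 tcp [ 0.5249 -0.3373 -0.0232] rot [3.141 0.    1.391] gap 0.0059 q7 0.04
[ 0.02  0.01 -3.08] turn z 0.0
[ 3.32 -1.37 -0.  ] turn z -0.21
[ 3.36 -1.27 -0.  ] turn z -0.21
[ 3.39 -1.17 -0.  ] turn z -0.21
[-0.   -0.    2.98] turn z -0.0
```

>>> {"op": "step_arm", "data": {
  "targets": [
    [[0,0,-0.3],[0,0,0],1],
    [[0,0,-0.9],[0,0,0],1],
    [[0,0,-1.7],[0,0,0],1],
    [[0,0,-2.5],[0,0,0],1],
    [[0,0,-3.1],[0,0,0],1]
  ]
}}

```text
time_s: 27.25
tcp_pos: [0.5253, -0.3373, 0.1035]
eef_rot: [3.14, 0.0, 1.391]
ft_force: [0.2, 0.5, -0.1]
finger_gap: 0.006
finger_force: 31.3
```

>>> {"op": "step_arm", "data": {
  "targets": [
    [[0.5,-0.21,0],[0,0,-0.04],1],
    [[1.2,-0.5,0],[0,0,-0.08],1],
    [[1.9,-0.8,0],[0,0,-0.12],1],
    [[2.6,-1.07,0],[0,0,-0.16],1],
    [[3.32,-1.37,0],[0,0,-0.21],1]
  ]
}}

```text
time_s: 27.75
tcp_pos: [0.4944, -0.1957, 0.1014]
eef_rot: [3.141, 0.0, 1.42]
ft_force: [0.8, 1.2, 0.2]
finger_gap: 0.0057
finger_force: 31.3
```

>>> {"op": "step_arm", "data": {
  "targets": [
    [[0.67,-0.25,0],[0,0,-0.04],1],
    [[1.34,-0.5,0],[0,0,-0.08],1],
    [[2.02,-0.76,0],[0,0,-0.12],1],
    [[2.69,-1.02,0],[0,0,-0.16],1],
    [[3.36,-1.27,0],[0,0,-0.21],1]
  ]
}}

```text
time_s: 28.25
tcp_pos: [0.4643, -0.0551, 0.1014]
eef_rot: [3.141, 0.0, 1.45]
ft_force: [0.9, 0.6, 0.7]
finger_gap: 0.0057
finger_force: 31.3
```

>>> {"op": "step_arm", "data": {
  "targets": [
    [[0.8,-0.27,0],[0,0,-0.04],1],
    [[1.6,-0.55,0],[0,0,-0.08],1],
    [[2.3,-0.8,0],[0,0,-0.12],1],
    [[2.9,-1.0,0],[0,0,-0.16],1],
    [[3.39,-1.17,0],[0,0,-0.21],1]
  ]
}}

```text
time_s: 28.75
tcp_pos: [0.4342, 0.0855, 0.1014]
eef_rot: [3.141, 0.0, 1.48]
ft_force: [-0.3, -0.4, 0.1]
finger_gap: 0.0062
finger_force: 31.3
```

```bash
python3 plan.py .435 .085 -.019 84.7;python3 - <<'E'
from h import *
t=snapshot('top');p=snapshot('side')
a=cv2.resize(p['frame'][140:240,200:300],(400,400),interpolation=cv2.INTER_CUBIC)
b=cv2.resize(t['frame'][170:270,190:290],(400,400),interpolation=cv2.INTER_CUBIC)
cv2.imwrite('pics/g7.png',np.hstack([a,b]))
E
```

```text
t 28.75 tcp [0.4342 0.0855 0.1014] rot [3.141 0.    1.48 ] gap 0.0062 q7 -0.61
[-0.01  0.02  3.01] turn z 0.01
```

View pics/g7.png

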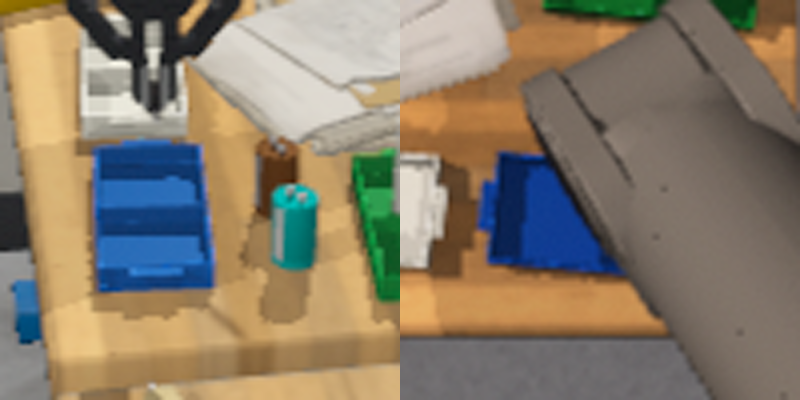

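The black plug is in the fingers, at panel (152,100), above the blue tray.

>>> {"op": "step_arm", "data": {
  "targets": [
    [[0,0,0.7],[0,0,0],1],
    [[0,0,1.4],[0,0,0],1],
    [[0,0.02,2.1],[0,0,0],1],
    [[0,0.02,2.6],[0,0,0],1],
    [[0,0.02,2.8],[0,0,0],1]
  ]
}}

```text
time_s: 29.35
tcp_pos: [0.4346, 0.0832, -0.0126]
eef_rot: [-3.14, 0.001, 1.479]
ft_force: [0.9, 0.7, 0.5]
finger_gap: 0.0061
finger_force: 31.3
```

>>> {"op": "step_arm", "data": {
  "targets": [
    [[0,0,0.1],[0,0,0],1],
    [[0,0,0.15],[0,0,0],1],
    [[0,0,0.18],[0,0,0],1],
    [[0,0,0.18],[0,0,0],1],
    [[0,0,0.18],[0,0,0],1]
  ]
}}

```text
time_s: 29.85
tcp_pos: [0.4357, 0.084, -0.018]
eef_rot: [3.141, -0.0, 1.479]
ft_force: [0.1, 0.5, -0.5]
finger_gap: 0.0057
finger_force: 31.3
```

>>> {"op": "step_arm", "data": {
  "targets": [
    [[0,0,0],[0,0,0],0.8],
    [[0,0,0],[0,0,0],0.6],
    [[0,0,0],[0,0,0],0.4],
    [[0,0,0],[0,0,0],0.3],
    [[0,0,0],[0,0,0],0.2]
  ]
}}

```text
time_s: 30.35
tcp_pos: [0.4353, 0.084, -0.0186]
eef_rot: [-3.142, -0.0, 1.479]
ft_force: [-0.3, 0.3, 0.8]
finger_gap: 0.0342
finger_force: 0.0
```

>>> {"op": "step_arm", "data": {
  "targets": [
    [[0,0,0],[0,0,0],0.2],
    [[0,0,-0.4],[0,0,0],0.2],
    [[0,0,-1.2],[0,0,0],0.2],
    [[0,0,-2.2],[0,0,0],0.2],
    [[0,0,-3.0],[0,0,0],0.2]
  ]
}}

```text
time_s: 30.85
tcp_pos: [0.4352, 0.0843, 0.1032]
eef_rot: [3.142, -0.0, 1.479]
ft_force: [0.4, -0.7, -0.7]
finger_gap: 0.0343
finger_force: 0.0
```

```bash
python3 plan.py .517 -.2167 .1 84.6 .517 -.2167 -.0235 84.6
```

```text
t 30.85 tcp [0.4352 0.0843 0.1032] rot [ 3.142 -0.     1.479] gap 0.0343 q7 -0.61
[-3.65  1.36  0.04] turn z 0.01
[-3.65  1.37  0.04] turn z 0.01
[ 0.   -0.    3.09] turn z -0.0
```

>>> {"op": "step_arm", "data": {
  "targets": [
    [[-0.73,0.27,0],[0,0,0],0.2],
    [[-1.46,0.54,0],[0,0,0],0.2],
    [[-2.19,0.82,0],[0,0,0],0.2],
    [[-2.92,1.09,0],[0,0,0],0.2],
    [[-3.65,1.36,0],[0,0,0],0.2]
  ]
}}

```text
time_s: 31.35
tcp_pos: [0.4762, -0.0677, 0.1015]
eef_rot: [3.141, 0.0, 1.479]
ft_force: [0.9, 0.9, 0.7]
finger_gap: 0.0342
finger_force: 0.0
```

>>> {"op": "step_arm", "data": {
  "targets": [
    [[-0.73,0.27,0],[0,0,0],0.2],
    [[-1.46,0.54,0],[0,0,0],0.2],
    [[-2.19,0.82,0],[0,0,0],0.2],
    [[-3.0,1.12,0.05],[0,0,0],0.2],
    [[-3.65,1.37,0.08],[0,0,0],0.2]
  ]
}}

```text
time_s: 31.85
tcp_pos: [0.5173, -0.2188, 0.098]
eef_rot: [-3.141, 0.0, 1.478]
ft_force: [-1.0, 0.7, 0.1]
finger_gap: 0.0343
finger_force: 0.0
```

```bash
python3 plan.py .517 -.2167 -.0235 84.6
python3 - <<'E'
from h import *
t=snapshot('top');p=snapshot('side')
hs=cv2.cvtColor(t['frame'],cv2.COLOR_BGR2HSV)
for q,n in((t,'top'),(p,'side')):
  for k in('plug_black','plug_red'):
    for r in mark_of(q,k)[:3]: print(n,k,round(r['p'],2),np.round(px(r['position'])),ray(q,[px(r['position'])],0.004)[0].round(4))
# dark blobs in blue tray (top)
g=t['frame'].max(2)[205:245,208:272];v,u=np.nonzero(g<45);w=ray(t,np.c_[u+208,v+205],.008);print(len(u));print(np.array2string(w[::6].round(3).T) if len(u) else '')
E
```

```text
t 31.85 tcp [ 0.5173 -0.2188  0.098 ] rot [-3.141  0.     1.478] gap 0.0343 q7 -0.01
[ 0.05 -0.01  3.04] turn z 0.01
top plug_black 0.53 [252. 227.] [0.4253 0.0815]
top plug_black 0.17 [266. 162.] [0.6398 0.0343]
top plug_red 0.37 [345. 200.] [ 0.5132 -0.2184]
side plug_black 0.52 [237. 202.] [0.4279 0.0783]
side plug_black 0.52 [211. 138.] [0.3854 0.5135]
side plug_red 0.51 [287. 263.] [ 0.5196 -0.2099]
26
[[0.441 0.438 0.434 0.434 0.431]
 [0.103 0.091 0.103 0.084 0.078]]
```

The networks put the black plug in its bay at about (0.427, 0.080). The red plug is next.

>>> {"op": "step_arm", "data": {
  "targets": [
    [[0.02,0,0.7],[0,0,0],0.2],
    [[0.04,0,1.4],[0,0,0],0.2],
    [[0.04,0,2.1],[0,0,0],0.2],
    [[0.04,0,2.6],[0,0,0],0.2],
    [[0.04,0,2.8],[0,0,0],0.2]
  ]
}}

```text
time_s: 32.65
tcp_pos: [0.5165, -0.2137, -0.0153]
eef_rot: [-3.139, -0.001, 1.481]
ft_force: [0.1, 0.3, 0.5]
finger_gap: 0.0345
finger_force: 0.0
```

>>> {"op": "step_arm", "data": {
  "targets": [
    [[0,0,0.1],[0,0,0],0.2],
    [[0,0,0.2],[0,0,0],0.2],
    [[0,0,0.24],[0,0,0],0.2],
    [[0,0,0.24],[0,0,0],0.2],
    [[0,0,0.24],[0,0,0],0.2]
  ]
}}

```text
time_s: 33.15
tcp_pos: [0.5177, -0.2154, -0.0228]
eef_rot: [3.141, 0.0, 1.479]
ft_force: [-0.7, -0.3, -0.5]
finger_gap: 0.034
finger_force: 0.0
```

>>> {"op": "step_arm", "data": {
  "targets": [
    [[0,0,0],[0,0,0],0.4],
    [[0,0,0],[0,0,0],0.6],
    [[0,0,0],[0,0,0],0.8],
    [[0,0,0],[0,0,0],1],
    [[0,0,0],[0,0,0],1]
  ]
}}

```text
time_s: 33.65
tcp_pos: [0.5175, -0.2153, -0.0232]
eef_rot: [3.141, 0.0, 1.479]
ft_force: [-0.4, 0.9, 6.1]
finger_gap: 0.0057
finger_force: 31.8
```

>>> {"op": "step_arm", "data": {
  "targets": [
    [[0,0,-0.3],[0,0,0],1],
    [[0,0,-0.9],[0,0,0],1],
    [[0,0,-1.7],[0,0,0],1],
    [[0,0,-2.5],[0,0,0],1],
    [[0,0,-3.1],[0,0,0],1]
  ]
}}

```text
time_s: 34.15
tcp_pos: [0.5178, -0.2152, 0.1033]
eef_rot: [3.14, 0.0, 1.479]
ft_force: [0.2, 0.7, 0.3]
finger_gap: 0.006
finger_force: 31.1
```

```bash
python3 plan.py .440 .167 .1 84.7 .440 .167 -.019 84.7
```

```text
t 34.15 tcp [ 0.5178 -0.2152  0.1033] rot [3.14  0.    1.479] gap 0.006 q7 -0.01
[ 4.67 -1.41  0.04] turn z 0.0
[ 4.67 -1.41  0.04] turn z 0.0
[ 0.   -0.    2.98] turn z -0.0
```

>>> {"op": "step_arm", "data": {
  "targets": [
    [[0.7,-0.21,0],[0,0,0],1],
    [[1.6,-0.48,0],[0,0,0],1],
    [[2.6,-0.79,0],[0,0,0],1],
    [[3.6,-1.09,0],[0,0,0],1],
    [[4.67,-1.41,0],[0,0,0],1]
  ]
}}

```text
time_s: 34.65
tcp_pos: [0.4779, -0.0228, 0.1014]
eef_rot: [3.141, 0.0, 1.478]
ft_force: [1.4, 1.2, 0.0]
finger_gap: 0.0059
finger_force: 31.1
```

>>> {"op": "step_arm", "data": {
  "targets": [
    [[1.1,-0.33,0],[0,0,0],1],
    [[2.1,-0.63,0],[0,0,0],1],
    [[3.1,-0.94,0],[0,0,0],1],
    [[4.0,-1.21,0.04],[0,0,0],1],
    [[4.67,-1.41,0.06],[0,0,0],1]
  ]
}}

```text
time_s: 35.15
tcp_pos: [0.4386, 0.1695, 0.0991]
eef_rot: [3.141, -0.0, 1.481]
ft_force: [0.4, -1.1, 0.1]
finger_gap: 0.0058
finger_force: 31.1
```

>>> {"op": "step_arm", "data": {
  "targets": [
    [[0,0,0.7],[0,0,0],1],
    [[0,0,1.4],[0,0,0],1],
    [[0,0,2.1],[0,0,0],1],
    [[0,0,2.6],[0,0,0],1],
    [[0,0,2.8],[0,0,0],1]
  ]
}}

```text
time_s: 35.65
tcp_pos: [0.4385, 0.1669, -0.0148]
eef_rot: [-3.14, 0.001, 1.479]
ft_force: [0.7, -0.2, -0.2]
finger_gap: 0.0062
finger_force: 31.1
```

```bash
python3 plan.py .440 .167 -.0185 84.7
```

```text
t 35.65 tcp [ 0.4385  0.1669 -0.0148] rot [-3.140e+00  1.000e-03  1.479e+00] gap 0.0062 q7 -1.0
[0.01 0.04 0.09] turn z 0.01
```

>>> {"op": "step_arm", "data": {
  "targets": [
    [[0,0,0.05],[0,0,0],1],
    [[0,0,0.1],[0,0,0],1],
    [[0,0,0.13],[0,0,0],1],
    [[0,0,0.13],[0,0,0],1],
    [[0,0,0.13],[0,0,0],1]
  ]
}}

```text
time_s: 36.15
tcp_pos: [0.4397, 0.1672, -0.0184]
eef_rot: [3.141, -0.0, 1.479]
ft_force: [-1.3, 0.2, 0.1]
finger_gap: 0.006
finger_force: 31.1
```

>>> {"op": "step_arm", "data": {
  "targets": [
    [[0,0,0],[0,0,0],0.8],
    [[0,0,0],[0,0,0],0.6],
    [[0,0,0],[0,0,0],0.4],
    [[0,0,0],[0,0,0],0.3],
    [[0,0,0],[0,0,0],0.2]
  ]
}}

```text
time_s: 36.65
tcp_pos: [0.4394, 0.1672, -0.0189]
eef_rot: [-3.142, -0.0, 1.479]
ft_force: [0.2, -0.5, 0.6]
finger_gap: 0.0339
finger_force: 0.0
```

>>> {"op": "step_arm", "data": {
  "targets": [
    [[0,0,0],[0,0,0],0.2],
    [[0,0,-0.4],[0,0,0],0.2],
    [[0,0,-1.2],[0,0,0],0.2],
    [[0,0,-2.2],[0,0,0],0.2],
    [[0,0,-3.0],[0,0,0],0.2]
  ]
}}

```text
time_s: 37.15
tcp_pos: [0.4392, 0.1674, 0.1028]
eef_rot: [3.142, -0.0, 1.479]
ft_force: [0.8, -0.7, 0.1]
finger_gap: 0.0338
finger_force: 0.0
```

```bash
python3 plan.py .4143 -.1217 .1 100 .4143 -.1217 -.022 100
```

```text
t 37.15 tcp [0.4392 0.1674 0.1028] rot [ 3.142 -0.     1.479] gap 0.0338 q7 -0.82
[-3.63  0.02  0.03] turn z -0.95
[-3.6  -0.46  0.03] turn z -0.95
[ 0.   -0.    3.05] turn z -0.0
```

```bash
python3 plan.py .455 .02 .1 92 .4143 -.1217 .1 100 .4143 -.1217 -.022 100
```

```text
t 37.15 tcp [0.4392 0.1674 0.1028] rot [ 3.142 -0.     1.479] gap 0.0338 q7 -0.82
[-3.63  0.73  0.07] turn z -0.9
[-3.5  -1.14 -0.  ] turn z -1.0
[ 0.   -0.    3.05] turn z -0.0
```

>>> {"op": "step_arm", "data": {
  "targets": [
    [[-0.73,0.15,0.01],[0,0,-0.2],0.2],
    [[-1.46,0.3,0.03],[0,0,-0.4],0],
    [[-2.19,0.45,0.04],[0,0,-0.6],-0.2],
    [[-2.9,0.6,0.06],[0,0,-0.8],-0.2],
    [[-3.63,0.73,0.07],[0,0,-0.9],-0.2]
  ]
}}

```text
time_s: 37.65
tcp_pos: [0.4551, 0.0187, 0.0983]
eef_rot: [3.141, 0.0, 1.606]
ft_force: [0.5, 0.6, 0.0]
finger_gap: 0.0512
finger_force: 0.0
```

>>> {"op": "step_arm", "data": {
  "targets": [
    [[-0.7,-0.23,0],[0,0,-0.2],-0.2],
    [[-1.4,-0.46,0],[0,0,-0.4],-0.2],
    [[-2.2,-0.72,0],[0,0,-0.6],-0.2],
    [[-3.0,-0.98,0],[0,0,-0.8],-0.2],
    [[-3.5,-1.14,0],[0,0,-1.0],-0.2]
  ]
}}

```text
time_s: 38.15
tcp_pos: [0.4133, -0.1237, 0.0982]
eef_rot: [-3.141, 0.0, 1.744]
ft_force: [0.4, -0.3, -0.0]
finger_gap: 0.0511
finger_force: 0.0
```

```bash
python3 plan.py .4143 -.1217 -.022 100
python3 - <<'E'
from h import *
p=snapshot('side')
for k in('resistor','plug_red','plug_black'):
    for r in mark_of(p,k)[:2]: print(k,round(r['p'],2),np.round(px(r['position'])),ray(p,[px(r['position'])],0.002)[0].round(4))
E
```

```text
t 38.15 tcp [ 0.4133 -0.1237  0.0982] rot [-3.141  0.     1.744] gap 0.0511 q7 0.15
[0.05 0.03 3.01] turn z -0.01
resistor 0.48 [241. 246.] [ 0.4126 -0.1246]
plug_black 0.53 [239. 202.] [0.4353 0.0839]
```

>>> {"op": "step_arm", "data": {
  "targets": [
    [[0.02,0,0.7],[0,0,0],-0.2],
    [[0.02,0,1.4],[0,0,0],-0.2],
    [[0.02,0,2.1],[0,0,0],-0.2],
    [[0.02,0,2.6],[0,0,0],-0.2],
    [[0.02,0,2.8],[0,0,0],-0.2]
  ]
}}

```text
time_s: 38.85
tcp_pos: [0.4136, -0.1192, -0.0153]
eef_rot: [-3.14, -0.002, 1.746]
ft_force: [0.4, -0.4, 0.3]
finger_gap: 0.0514
finger_force: 0.0
```

>>> {"op": "step_arm", "data": {
  "targets": [
    [[0,0,0.1],[0,0,0],-0.2],
    [[0,0,0.17],[0,0,0],-0.2],
    [[0,0,0.19],[0,0,0],-0.2],
    [[0,0,0.19],[0,0,0],-0.2],
    [[0,0,0.19],[0,0,0],-0.2]
  ]
}}

```text
time_s: 39.35
tcp_pos: [0.4145, -0.121, -0.0209]
eef_rot: [3.141, 0.0, 1.744]
ft_force: [0.7, 1.4, 0.0]
finger_gap: 0.0514
finger_force: 0.0
```

>>> {"op": "step_arm", "data": {
  "targets": [
    [[0,0,0],[0,0,0],0.1],
    [[0,0,0],[0,0,0],0.3],
    [[0,0,0],[0,0,0],0.5],
    [[0,0,0],[0,0,0],1],
    [[0,0,0],[0,0,0],1]
  ]
}}

```text
time_s: 39.85
tcp_pos: [0.4142, -0.1209, -0.0212]
eef_rot: [3.141, 0.0, 1.744]
ft_force: [-1.9, 0.3, 7.0]
finger_gap: 0.0169
finger_force: 29.4
```

>>> {"op": "step_arm", "data": {
  "targets": [
    [[0,0,-0.3],[0,0,0],1],
    [[0,0,-0.9],[0,0,0],1],
    [[0,0,-1.7],[0,0,0],1],
    [[0,0,-2.5],[0,0,0],1],
    [[0,0,-3.1],[0,0,0],1]
  ]
}}

```text
time_s: 40.35
tcp_pos: [0.4144, -0.1205, 0.1051]
eef_rot: [3.14, 0.0, 1.745]
ft_force: [-0.1, -1.3, -0.7]
finger_gap: 0.0173
finger_force: 29.7
```

```bash
python3 plan.py .46 .03 .1 92 .443 .294 .1 84.7 .443 .294 -.017 84.7
```

```text
t 40.35 tcp [ 0.4144 -0.1205  0.1051] rot [3.14  0.    1.745] gap 0.0173 q7 0.15
[3.51 1.77 0.13] turn z 1.0
[ 3.31 -0.1  -0.  ] turn z 0.46
[ 3.29 -0.31 -0.  ] turn z 0.46
[-0.   -0.    2.92] turn z -0.0
```

>>> {"op": "step_arm", "data": {
  "targets": [
    [[0.5,0.25,0],[0,0,0.15],1],
    [[1.2,0.61,0],[0,0,0.35],1],
    [[2.0,1.01,0],[0,0,0.6],1],
    [[2.8,1.41,0],[0,0,0.8],1],
    [[3.51,1.77,0],[0,0,1.0],1]
  ]
}}

```text
time_s: 40.85
tcp_pos: [0.4598, 0.0314, 0.1035]
eef_rot: [3.141, -0.0, 1.604]
ft_force: [0.2, -0.4, -1.6]
finger_gap: 0.0171
finger_force: 29.7
```

>>> {"op": "step_arm", "data": {
  "targets": [
    [[0.66,-0.02,0],[0,0,0.1],1],
    [[1.32,-0.04,0],[0,0,0.2],1],
    [[1.98,-0.06,0],[0,0,0.3],1],
    [[2.64,-0.08,0],[0,0,0.4],1],
    [[3.31,-0.1,0],[0,0,0.46],1]
  ]
}}

```text
time_s: 41.35
tcp_pos: [0.4508, 0.1629, 0.1034]
eef_rot: [3.141, -0.0, 1.54]
ft_force: [0.2, 0.3, -1.1]
finger_gap: 0.0168
finger_force: 29.7
```

>>> {"op": "step_arm", "data": {
  "targets": [
    [[0.75,-0.07,0],[0,0,0.1],1],
    [[1.5,-0.14,0],[0,0,0.2],1],
    [[2.2,-0.21,0],[0,0,0.3],1],
    [[2.8,-0.27,0],[0,0,0.4],1],
    [[3.29,-0.31,0],[0,0,0.46],1]
  ]
}}

```text
time_s: 41.85
tcp_pos: [0.4422, 0.2953, 0.1035]
eef_rot: [-3.142, -0.0, 1.477]
ft_force: [0.4, -1.0, 0.1]
finger_gap: 0.017
finger_force: 29.7
```

```bash
python3 plan.py .443 .294 -.016 84.7
```

```text
t 41.85 tcp [0.4422 0.2953 0.1035] rot [-3.142 -0.     1.477] gap 0.017 q7 -1.09
[-0.03  0.02  2.99] turn z -0.01
```

>>> {"op": "step_arm", "data": {
  "targets": [
    [[0,0.02,0.7],[0,0,0],1],
    [[0,0.02,1.4],[0,0,0],1],
    [[0,0.02,2.1],[0,0,0],1],
    [[0,0.02,2.6],[0,0,0],1],
    [[0,0.02,2.8],[0,0,0],1]
  ]
}}

```text
time_s: 42.35
tcp_pos: [0.4427, 0.2932, -0.0104]
eef_rot: [-3.14, 0.001, 1.476]
ft_force: [-0.5, 0.6, -0.2]
finger_gap: 0.0168
finger_force: 29.7
```

>>> {"op": "step_arm", "data": {
  "targets": [
    [[0,0,0.07],[0,0,0],1],
    [[0,0,0.13],[0,0,0],1],
    [[0,0,0.16],[0,0,0],1],
    [[0,0,0.16],[0,0,0],1],
    [[0,0,0.16],[0,0,0],1]
  ]
}}

```text
time_s: 42.85
tcp_pos: [0.4439, 0.2939, -0.0152]
eef_rot: [3.141, -0.0, 1.476]
ft_force: [0.1, -0.9, -0.5]
finger_gap: 0.0169
finger_force: 29.7
```

>>> {"op": "step_arm", "data": {
  "targets": [
    [[0,0,0.01],[0,0,0],0.6],
    [[0,0,0.01],[0,0,0],0.4],
    [[0,0,0.01],[0,0,0],0.2],
    [[0,0,0.01],[0,0,0],0.1],
    [[0,0,0.01],[0,0,0],0]
  ]
}}

```text
time_s: 43.35
tcp_pos: [0.4436, 0.2938, -0.0161]
eef_rot: [3.142, -0.0, 1.476]
ft_force: [0.6, -0.0, -0.5]
finger_gap: 0.0425
finger_force: 0.0
```

>>> {"op": "step_arm", "data": {
  "targets": [
    [[0,0,0],[0,0,0],0],
    [[0,0,-0.4],[0,0,0],0],
    [[0,0,-1.2],[0,0,0],0],
    [[0,0,-2.2],[0,0,0],0],
    [[0,0,-3.2],[0,0,0],0]
  ]
}}

```text
time_s: 43.85
tcp_pos: [0.443, 0.2938, 0.1142]
eef_rot: [-3.141, -0.0, 1.477]
ft_force: [1.0, -1.2, 0.3]
finger_gap: 0.0426
finger_force: 0.0
```

```bash
python3 plan.py .55 -.15 .15 84.7
```

```text
t 43.85 tcp [0.443  0.2938 0.1142] rot [-3.141 -0.     1.477] gap 0.0426 q7 -1.08
[-3.6   1.23 -0.3 ] turn z -0.0
[-3.6   1.23 -0.3 ] turn z -0.0
[-3.6   1.23 -0.3 ] turn z -0.0
```

>>> {"op": "step_arm", "data": {
  "targets": [
    [[-0.72,0.25,-0.3],[0,0,0],0],
    [[-1.44,0.5,-0.6],[0,0,0],0],
    [[-2.16,0.74,-0.8],[0,0,0],0],
    [[-2.88,0.98,-0.9],[0,0,0],0],
    [[-3.6,1.23,-0.9],[0,0,0],0]
  ]
}}

```text
time_s: 44.35
tcp_pos: [0.4793, 0.1448, 0.1497]
eef_rot: [3.14, -0.0, 1.477]
ft_force: [0.1, 0.9, -0.4]
finger_gap: 0.0428
finger_force: 0.0
```

>>> {"op": "step_arm", "data": {
  "targets": [
    [[-0.72,0.25,0],[0,0,0],0],
    [[-1.44,0.5,0],[0,0,0],0],
    [[-2.16,0.74,0],[0,0,0],0],
    [[-2.88,0.98,0],[0,0,0],0],
    [[-3.6,1.23,0],[0,0,0],0]
  ]
}}

```text
time_s: 44.85
tcp_pos: [0.5144, -0.0033, 0.1491]
eef_rot: [3.141, -0.0, 1.477]
ft_force: [0.1, -0.5, -0.4]
finger_gap: 0.0428
finger_force: 0.0
```

>>> {"op": "step_arm", "data": {
  "targets": [
    [[-0.72,0.25,0],[0,0,0],0],
    [[-1.44,0.5,0],[0,0,0],0],
    [[-2.16,0.74,0],[0,0,0],0],
    [[-2.88,0.98,0],[0,0,0],0],
    [[-3.6,1.23,0],[0,0,0],0]
  ]
}}

```text
time_s: 45.35
tcp_pos: [0.5498, -0.1512, 0.1491]
eef_rot: [3.141, -0.0, 1.477]
ft_force: [-0.6, 0.2, 0.3]
finger_gap: 0.0428
finger_force: 0.0
```

Run:
```python
from h import *
t=snapshot('top');p=snapshot('side')
for q,n in((t,'top'),(p,'side')):
  for k in('plug_black','plug_red','resistor','capacitor_oval','tape_roll','multimeter'):
    for r in mark_of(q,k)[:2]: print(n,k,round(r['p'],2),np.round(px(r['position'])),ray(q,[px(r['position'])],0.004)[0].round(3))
a=cv2.resize(t['frame'][140:250,135:295],(800,550),interpolation=cv2.INTER_CUBIC)
cv2.imwrite('pics/f.png',a)
```

```text
top plug_black 0.39 [252. 226.] [0.427 0.082]
top plug_red 0.41 [228. 223.] [0.439 0.159]
top plug_red 0.32 [256. 160.] [0.645 0.069]
top resistor 0.65 [181. 220.] [0.447 0.308]
top capacitor_oval 0.68 [242. 159.] [0.649 0.114]
top tape_roll 0.56 [348. 230.] [ 0.416 -0.227]
side plug_black 0.59 [305. 208.] [0.627 0.02 ]
side plug_black 0.36 [240. 201.] [0.436 0.083]
side plug_red 0.73 [233. 166.] [0.441 0.294]
side plug_red 0.49 [238. 184.] [0.444 0.18 ]
side resistor 0.43 [229. 168.] [0.427 0.285]
side capacitor_oval 0.58 [302. 190.] [0.64  0.116]
side tape_roll 0.65 [252. 274.] [ 0.424 -0.238]
side tape_roll 0.63 [237. 196.] [0.432 0.112]
side multimeter 0.7 [213. 137.] [0.392 0.514]
side multimeter 0.55 [302. 191.] [0.637 0.113]
```

View pics/f.png

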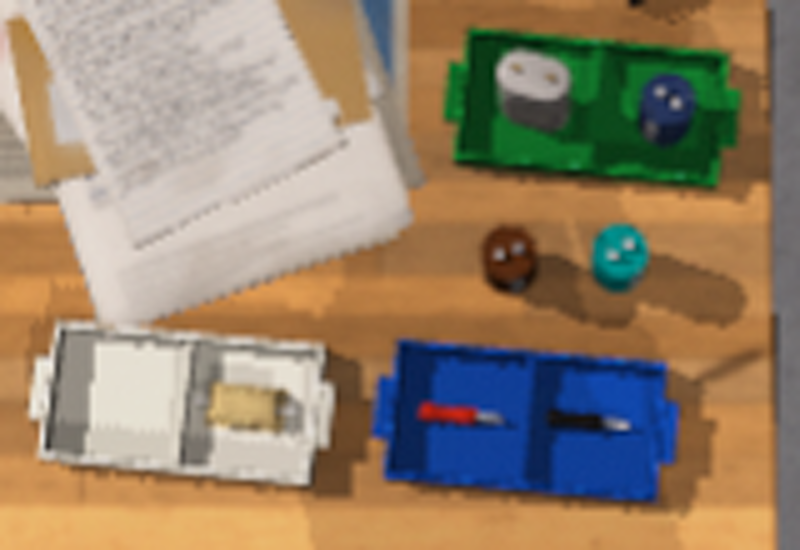

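The final picture shows all five parts centred in their bays: oval at (533,90), blue capacitor at (667,107), red plug at (460,413), black plug at (590,420) and resistor at (247,407). I'm handing in.

```bash
python3 -c "
from station import *
print(hand_in())"
```

```text
the job is handed in; nothing more can be done
None
```

I sorted all five parts into their bays and handed the job in at about 45 s of the 125 s; the final picture shows each part near the middle of its bay, but the hand-in returned no verdict.

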